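Reassemble the citrus juicer

TASK

Put the electric citrus juicer back together after washing: set the strainer down over the column in the bowl until it is seated all the way, then fit the larger of the two reamers on the drive spindle, feeling for the drive bar by turning the reamer under a light push until it drops, so that it ends up fully home and upright. Do not force either part (a push of about a kilo is plenty), and leave everything else on the table where it is.

Things in the scene. Friction and masses are not known exactly. Their poses are not given: they have to be found in the camera images.
- juicer: Electric citrus juicer, fixed: round grey motor base 190 mm across, open steel bowl on top (rim 197 mm across, 173 mm above the table; inner floor at 115 mm), spout to its -x. Origin on its vertical axis at table height, z up. On the axis stand a tapered column and, out of its top, the drive spindle.
- column_top (a point): Centre of the top of the white column in the juicer's bowl, on the axis, 161 mm above the table. The column is a round taper: radius 14.4 mm here, growing evenly to 20.0 mm at 129 mm above the table. Axes as the juicer's.
- drive_bar (a point): Point on the juicer's axis, 172 mm above the table, where a level steel bar 22 mm long, 4 mm wide, 4.5 mm high (top at 174 mm) runs through the steel spindle. Spindle radius 7.5 mm at 166 mm, narrowing evenly to 4.1 mm at 190 mm, rounded tip at 192 mm; geared: turns only above 0.5 N m. The bar may lie at any angle about the axis; the readings do not tell it (point axes are the juicer's).
- strainer: Round strainer: perforated steel dish 161 mm across, floor 3 mm thick, rim 19.5 mm high, with an upright hub (see its point) in the middle. About 0.2 kg. Origin at the centre of its underside, z up the axis. Starts on the table, hub up. Seated home, its origin is on the juicer's axis 129 mm above the table, hub top at 163 mm, dish clear of the bowl by 7 mm or more all round.
- strainer_hub (a point): Centre of the top of the strainer's hub, 34 mm above its underside: upright grey cylinder 48 mm in outer diameter, the place to grip. It is open right through; its bore is the column's taper, radius 20.0 mm at the underside, 14.4 mm 32 mm higher.
- reamer: The larger reamer: white plastic ribbed dome 64 mm high. The lower 31 mm are a straight skirt, to a gripper a 55 mm cylinder; above, it narrows to a point. About 0.11 kg. Origin at the centre of its underside, z up the axis. Starts upright on the table. Fully home, its origin is on the juicer's axis 166 mm above the table; standing on the bar with the slots not over it, 174 mm (8 mm too high).
- reamer_socket (a point): Centre of the larger reamer's underside (same point as its origin). Here is a mouth of 8 mm radius with four slots, 6 mm wide and 9.5 mm deep, along its +x, +y, -x, -y axes; above them a flared, tapered blind bore that fits the spindle. Turning it under 90 degrees either way brings two slots over the bar (play about 5 degrees each way); it can then go down the last 8 mm.
- small_reamer: The smaller reamer for limes, not wanted: same look, 40 mm in diameter, 47 mm high. Origin at the centre of its underside. Leave it.
- juice_cup: Open steel cup under the spout, 80 mm in diameter, 92 mm high. Origin at the centre of its underside. Leave it.
- ramekin: Low white ceramic pot, 80 mm in diameter, 42 mm high. Origin at the centre of its underside. Leave it.
- squeeze_bottle: White squeeze bottle, 60 mm in diameter, 192 mm high with its nozzle. Origin at the centre of its underside. Leave it.
- cup_stack: Stack of clear plastic cups, 69 mm in diameter, 90 mm high. Origin at the centre of the underside. Leave it.
Not all that is in view belongs to the job. What is shaped like the reamer but pink is not meant.

How it is judged:
By the outcome, as a careful person would: the job done as asked, in the order asked, and still so for the second after the job is handed in, with the robot touching nothing.
It also fails if it takes over 72 s, if anything falls off the work surface, if the arm or the gripper's body presses on something with over 40 N, if the wrist force passes 120 N, or if a joint passes its speed limit or range.

ROBOT

A 6-joint arm with a two-finger parallel gripper is mounted at the origin on the work surface. World frame = base frame: x ahead of the robot, y to its left, z up, the work surface at z = 0. Lengths are in m, angles in degrees, forces in N, time in s.
With the tool pointing down it reaches from about 0.375 to 0.925 m from the base axis. Payload 5.7 kg.
Tool frame: the origin (TCP) lies between the finger pads; the fingertips stand 8 mm ahead of it and the grasp point (between the pads) lies 11 mm behind it; z points along the fingers, x is the direction in which the jaws open and shut, and the axes are right-handed (so a half turn about z gives the same grasp; the last joint's range is limited). The gripper opens to 85 mm and grips with 20 to 120 N. Pads are 22 mm wide; open, the fingers measure 114 mm over their backs; the gripper's body (76 mm by 85 mm) begins 54 mm behind the grasp point. The pads swing forward as they close: fully open they stand 13 mm farther back than shut.
Start: joints at [61.358, 20.558, 86.54, -0, 72.909, -6.595], TCP at [0.225, 0.556, 0.239] pointing down, gripper open.
Joint ranges: [-170.27, 170.27], [-57.76, 135], [12.27, 136.19], [-55.21, 235.2], [11.17, 155.16], [-170.74, 170.74]. Speed limits (degrees/s): [136.94, 136.94, 180, 180, 180, 180].

INTERFACE

Orientations are given as [roll, pitch, yaw] about the fixed x, y, z axes, in that order (R = Rz(yaw) Ry(pitch) Rx(roll)).
In Python, from cell import r gives the robot as it stands. The module is installed in compiled form; this text tells all that it offers.
- The arm moves only by the tool step_arm, never from a script. Its argument "motion" is a list of rows, each a list of 4 numbers: the shift along the tool's x, y, z in cm, then the turn about the tool's z in rad. In form: [[dx, dy, dz, turn], ...]. A call has 1 to 8 rows; each row shifts and turns the commanded pose from where the row before left it, along the tool's axes as they then stand; what a row does not reach is not made up. A row lasts 1/10 s, in which the tool goes at most 50 mm and 8.59 degrees, less where a joint would pass 70% of its speed; a pose out of reach is approached as far as the arm can. A call with a gripper value outside its range is refused whole. "jaw" is the opening, from -1 (shut) to 1 (fully open), set as the call begins (left out, the last holds). The fingers move at their own pace and stop on an object; the grip force is fixed at half the most. Time passes only in rows, so rows that do not move let the fingers close. It gives the time, the measured TCP pose, the force and the opening at its end, in the units of the state.
- r.get_state(): the state, without advancing time (a new reading comes with each control period).
- r.grab_frame(name): name is "scene" or "top" or "wrist"; returns a dict with "frame" (480x640x3 uint8, red, green, blue), "intrinsics" (3x3 intrinsics, pixels), "view" (4x4, takes a point from world to camera coordinates); the wrist camera has in their place "T_tool_cam" (4x4, takes a point from camera to tool coordinates, whose origin is the TCP and whose axes are the tool frame's). Camera axes: x right, y down, z forward; pixel columns grow to the right and rows downward; lengths in m; the calibration is good to about 2 mm. The wrist camera is an equidistant fisheye: a pixel r from the principal point sees the ray r / f radians off the axis. A picture is of the moment at which its call begins: read the wrist's pose just before it. There is no depth.
- r.finish_job(): hands the job in, once; it reports no verdict.
The state is a dict: "time": time; "joint_pos": joint angles; "qd": joint speeds; "tau": joint torques, N m; "tcp_pos": TCP position; "orientation": TCP orientation; "contact_force": force on the tool from outside, world axes, zero at the start; "torque": the same for the moment, N m; "opening": finger opening in m.
Only numpy, scipy, OpenCV 4.12 (cv2) and the standard library are available. Lean on these libraries where they do the work, as an engineer would, in place of code of your own. Each camera call takes 0.05 s, during which the arm holds its last target.

## Working session

There is one attempt and no reset: what is moved stays moved. The work goes in short steps, Python scripts to look and compute and a tool call to move; the robot and the scene stay as the last step left them, time stands still between calls to the robot, and variables do not carry over. Pictures are saved under pics/ and viewed, and the job is handed in when it is done.

Besides the shell and the picture viewer there is one more tool, called after ">>>" by a JSON object that holds its "fn" and its "kwargs", one argument or row to a line. step_arm: Moves the arm, as the interface text tells. Its arguments: {"type":"object","properties":{"motion":{"type":"array"},"jaw":{"type":"number"}},"required":["motion"]}

```bash
mkdir -p pics; cat > h.py <<'E'
import numpy as np, cv2
from cell import r
def grab(n,fn):
    s=r.get_state(); d=r.grab_frame(n); cv2.imwrite('pics/'+fn+'.png',d['frame'][:,:,::-1]); 
    np.savez('pics/'+fn+'.npz',s_pos=s['tcp_pos'],s_or=s['orientation'],**{k:v for k,v in d.items()})
    return s,d
E
python3 - <<'E'
from h import *
s=r.get_state(); print(s)
for n in ['scene','top','wrist']:
    s,d=grab(n,n+'0'); print(n,{k:np.round(v,4).tolist() for k,v in d.items() if k!='frame'})
E
```

```text
{'time': 0.0, 'joint_pos': array([ 6.13567716e+01,  2.05980741e+01,  8.65975134e+01,  7.43902331e-04,
        7.29097825e+01, -6.59430912e+00]), 'qd': array([-0.0820844 ,  0.08000853, -0.03985732,  0.05542146, -0.07131634,
        0.02693466]), 'tau': array([ 8.94437198e-04, -5.27640438e+01, -2.78615963e+01,  3.21326957e-05,
        1.34212710e-02,  4.49869970e-05]), 'tcp_pos': array([0.22492044, 0.55553824, 0.23846193]), 'orientation': array([-1.79987194e+02,  1.04591299e-01,  6.79508731e+01]), 'contact_force': array([ 0.48567338, -0.04223308,  0.40577918]), 'torque': array([-0.05798819,  0.01857974,  0.02110334]), 'opening': 0.08577501889000576}
scene {'intrinsics': [[448.7098, 0.0, 321.6823], [0.0, 448.7098, 240.9493], [0.0, 0.0, 1.0]], 'view': [[0.6895, 0.7242, 0.0114, -0.4241], [0.5706, -0.5333, -0.6245, -0.1904], [-0.4462, 0.4371, -0.7809, 1.2456], [0.0, 0.0, 0.0, 1.0]]}
top {'intrinsics': [[452.7996, 0.0, 322.0619], [0.0, 452.7996, 236.0861], [0.0, 0.0, 1.0]], 'view': [[-0.0211, -0.9998, -0.0051, 0.0923], [-0.9969, 0.0215, -0.0754, 0.5223], [0.0755, 0.0035, -0.9971, 1.1067], [0.0, 0.0, 0.0, 1.0]]}
wrist {'intrinsics': [[371.6483, 0.0, 318.3021], [0.0, 371.6483, 237.9812], [0.0, 0.0, 1.0]], 'T_tool_cam': [[1.0, -0.0002, -0.0003, -0.0012], [0.0003, 0.962, 0.2732, -0.0689], [0.0002, -0.2732, 0.962, -0.1342], [0.0, 0.0, 0.0, 1.0]]}
```

View pics/scene0.png

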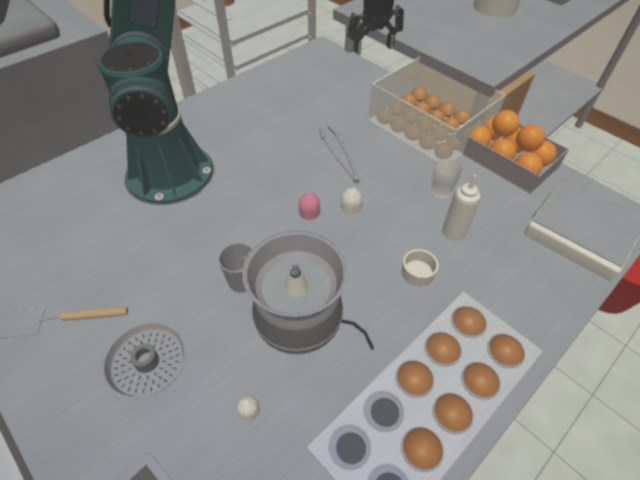

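View pics/top0.png

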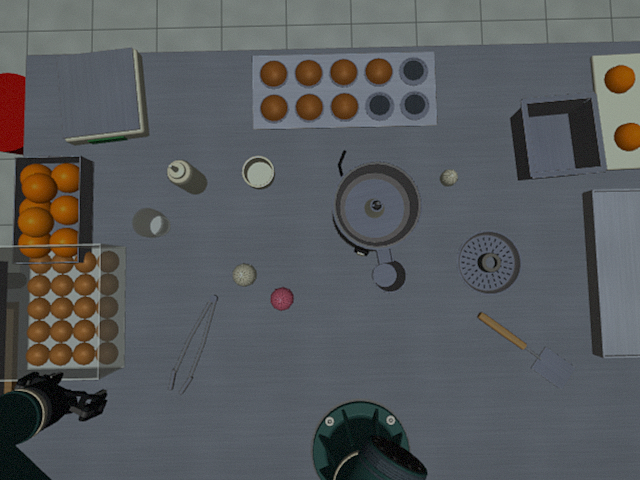

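View pics/wrist0.png

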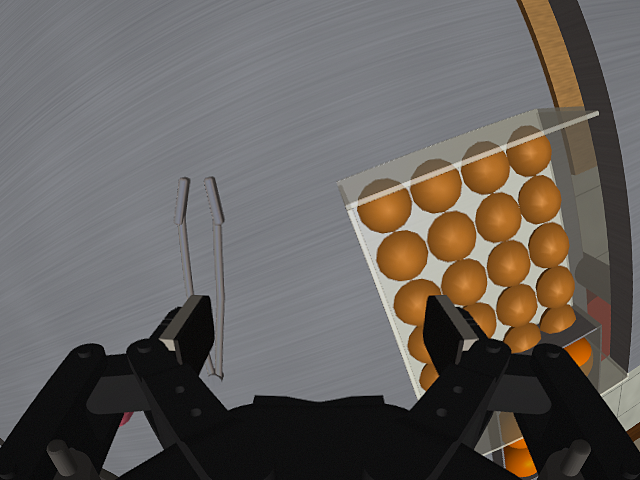

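Candidates for the larger reamer are white (top 244,275 / scene 351,200), small white (449,177 / 247,407) and pink (282,299 / 309,206). By size and colour I choose the one at 244,275. I'll check it in a crop.

```bash
python3 - <<'E'
import cv2,numpy as np
t=cv2.imread('pics/top0.png');s=cv2.imread('pics/scene0.png')
def c(im,x,y,w,S=390): return cv2.resize(im[y-w:y+w,x-w:x+w],(S,S),interpolation=cv2.INTER_CUBIC)
A=np.vstack([np.hstack([c(t,260,285,40,290),c(t,449,177,40,290)]),np.hstack([c(s,335,200,40,290),c(s,247,400,40,290)])])
cv2.imwrite('pics/crop1.png',A)
B=np.hstack([c(t,377,206,50),c(t,490,262,40)]);cv2.imwrite('pics/crop2.png',B)
B=np.hstack([c(s,295,280,60),c(s,145,357,50)]);cv2.imwrite('pics/crop3.png',B)
E
```

```text
(no output)
```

View pics/crop1.png

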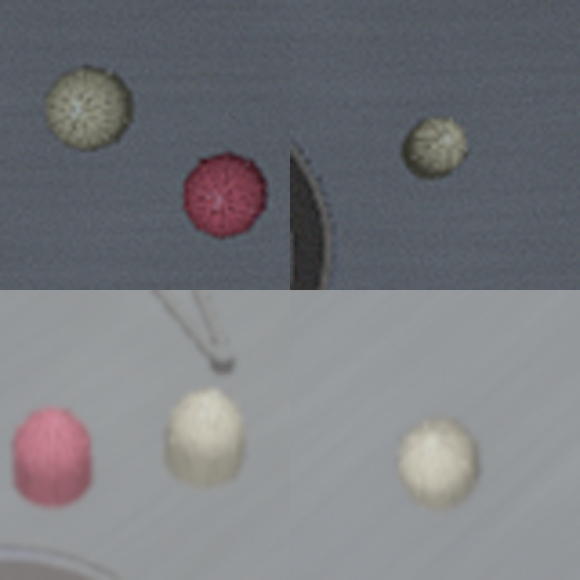

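View pics/crop2.png

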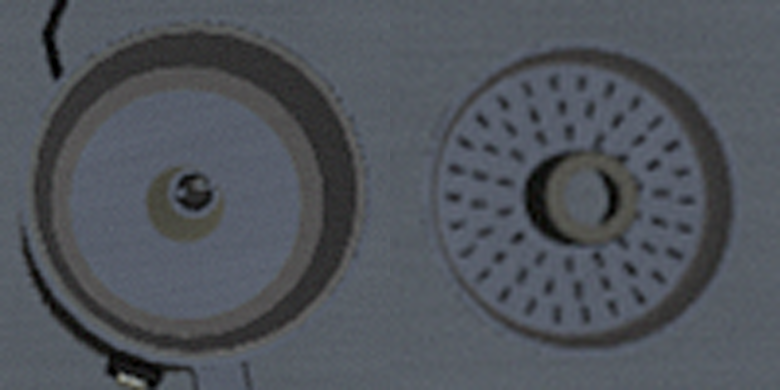

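View pics/crop3.png

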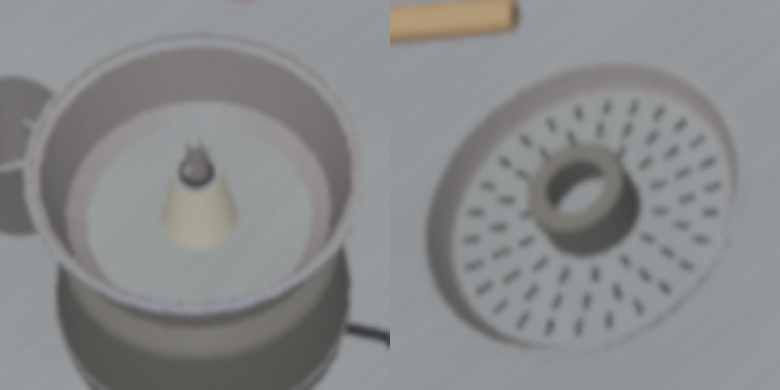

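```bash
cat >> h.py <<'E'
from scipy.spatial.transform import Rotation as Ro
def ray(fn,px):
    """world origin, unit dir for pixel in stored picture"""
    d=np.load('pics/'+fn+'.npz'); K=d['intrinsics']; u=(np.array(px,float)-K[:2,2])
    if 'view' in d:
        V=d['view']; c=np.array([u[0]/K[0,0],u[1]/K[1,1],1]); o=-V[:3,:3].T@V[:3,3]; w=V[:3,:3].T@c
    else:
        f=K[0,0]; rr=np.hypot(*u); th=rr/f; c=np.array([np.sin(th)*u[0]/rr,np.sin(th)*u[1]/rr,np.cos(th)]) if rr>0 else np.array([0,0,1.])
        R=Ro.from_euler('xyz',d['s_or'],degrees=True).as_matrix(); T=d['T_tool_cam']
        o=d['s_pos']+R@T[:3,3]; w=R@T[:3,:3]@c
    return o,w/np.linalg.norm(w)
def tri(*obs):
    A=np.zeros((3,3));b=np.zeros(3);L=[ray(*x) for x in obs]
    for o,w in L: P=np.eye(3)-np.outer(w,w);A+=P;b+=P@o
    X=np.linalg.solve(A,b); return X,[1000*np.linalg.norm((np.eye(3)-np.outer(w,w))@(X-o)) for o,w in L]
def atz(fn,px,z):
    o,w=ray(fn,px); return o+w*(z-o[2])/w[2]
def proj(fn,X):
    d=np.load('pics/'+fn+'.npz');K=d['intrinsics'];X=np.array(X,float)
    if 'view' in d:
        c=d['view'][:3,:3]@X+d['view'][:3,3]; return K[:2,2]+K[0,0]*c[:2]/c[2]
    R=Ro.from_euler('xyz',d['s_or'],degrees=True).as_matrix(); T=d['T_tool_cam']
    c=T[:3,:3].T@(R.T@(X-d['s_pos'])-T[:3,3]); n=np.hypot(c[0],c[1]); return K[:2,2]+K[0,0]*np.arctan2(n,c[2])*c[:2]/max(n,1e-9)
def circ(fn,c,rad,n=72):
    a=np.linspace(0,2*np.pi,n); return np.array([proj(fn,[c[0]+rad*np.cos(t),c[1]+rad*np.sin(t),c[2]]) for t in a])
def overlay(fn,circles,out,box,scale):
    im=cv2.imread('pics/'+fn+'.png'); x,y,w,h=box
    im=cv2.resize(im[y:y+h,x:x+w],None,fx=scale,fy=scale,interpolation=cv2.INTER_CUBIC)
    for c,rad,col in circles:
        p=((circ(fn,c,rad)-[x,y]+.5)*scale-.5); cv2.polylines(im,[np.round(p).astype(int)],True,col,1)
    cv2.imwrite('pics/'+out+'.png',im)
E
python3 - <<'E'
from h import *
print('hub',tri(('top0',(491.2,262.4)),('scene0',(142.7,355))), atz('top0',(491.2,262.4),.034),atz('scene0',(142.7,355),.034))
print('col',tri(('top0',(376.7,205)),('scene0',(295.6,275.4))), atz('top0',(376.7,205),.161))
print('rim',atz('top0',(377.8,205.1),.173))
print('ream',tri(('top0',(244.6,275.1)),('scene0',(351,200))),atz('top0',(244.6,275.1),.03),atz('scene0',(351,201),.03))
print('small',atz('top0',(449,177),.03),'cup',atz('top0',(388,276),.092))
E
```

```text
hub (array([ 0.45081625, -0.32936646,  0.03173719]), [np.float64(2.014310056915432), np.float64(2.014310056915324)]) [ 0.44979243 -0.33039311  0.034     ] [ 0.45356668 -0.3277645   0.034     ]
col (array([ 0.58074852, -0.03971816,  0.1553185 ]), [np.float64(1.4369756926573114), np.float64(1.4369756926573338)]) [ 0.57903652 -0.04015734  0.161     ]
rim [ 0.57705753 -0.04108962  0.173     ]
ream (array([0.43259361, 0.27539022, 0.02368915]), [np.float64(1.5979867218010193), np.float64(1.597986721800992)]) [0.4315735 0.2730697 0.03     ] [0.43993953 0.26952795 0.03      ]
small [ 0.66393354 -0.23758227  0.03      ] cup [ 0.42292483 -0.06949888  0.092     ]
```

```bash
cat >> h.py <<'E'
def plan(target,yaw,n):
    s=r.get_state(); p=np.array(s['tcp_pos']); y=s['orientation'][2]; dy=(yaw-y+180)%360-180
    rows=[]
    for i in range(n):
        R=Ro.from_euler('xyz',[180,0,y+dy*i/n],degrees=True).as_matrix()
        d=R.T@((np.array(target)-p)/n)*100
        rows.append([round(float(v),2) for v in d]+[round(float(-np.radians(dy/n)),3)])
    print(rows)
E
python3 -c "
from h import *
plan([.47,.30,.26],0,8)"
```

```text
[[-1.81, 4.04, -0.27, 0.148], [-1.2, 4.26, -0.27, 0.148], [-0.55, 4.39, -0.27, 0.148], [0.1, 4.43, -0.27, 0.148], [0.75, 4.36, -0.27, 0.148], [1.39, 4.2, -0.27, 0.148], [2.0, 3.95, -0.27, 0.148], [2.56, 3.61, -0.27, 0.148]]
```

>>> {"fn": "step_arm", "kwargs": {
  "motion": [
    [-1.8,4.0,-0.3,0.148],
    [-1.2,4.3,-0.3,0.148],
    [-0.5,4.4,-0.3,0.148],
    [0.1,4.4,-0.3,0.148],
    [0.8,4.4,-0.3,0.148],
    [1.4,4.2,-0.3,0.148],
    [2.0,4.0,-0.3,0.148],
    [2.6,3.6,-0.3,0.148]
  ]
}}

```text
time: 0.95
tcp_pos: [0.4727, 0.2994, 0.2632]
orientation: [180.0, 0.0, -0.2]
contact_force: [0.3, 0.8, -0.4]
opening: 0.0855
```

```bash
python3 -c "
from h import *
grab('wrist','w1')"
```

```text
(no output)
```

View pics/w1.png

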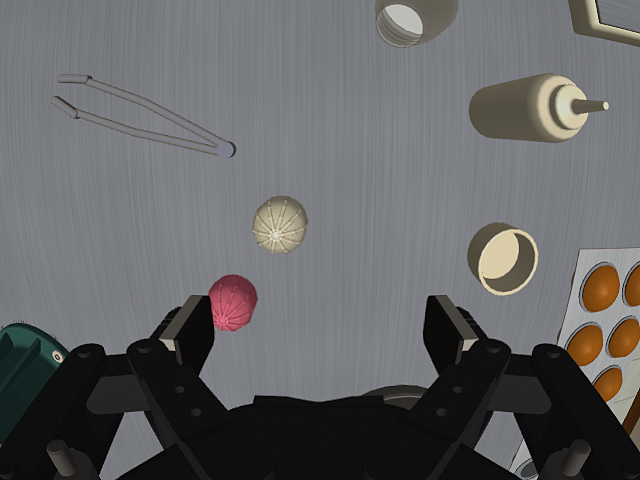

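>>> {"fn": "step_arm", "kwargs": {
  "motion": [
    [1.1,3.5,-0.4,0],
    [1.1,3.5,-0.4,0],
    [1.1,3.5,-0.4,0],
    [1.1,3.5,-0.4,0],
    [1.1,3.5,-0.4,0],
    [1.1,3.5,-0.4,0],
    [1.1,3.5,-0.3,0],
    [1.1,3.5,0,0]
  ]
}}

```text
time: 1.8
tcp_pos: [0.5608, 0.0199, 0.2906]
orientation: [-180.0, -0.0, 0.2]
contact_force: [0.7, 1.1, 0.2]
opening: 0.0853
```

```bash
python3 -c "
from h import *
grab('wrist','w2')"
```

>>> {"fn": "step_arm", "kwargs": {
  "motion": [
    [0,2,0,0],
    [-1,3,0,0],
    [-1,3,0,0],
    [0,0,0,0]
  ]
}}

```text
time: 2.25
tcp_pos: [0.5395, -0.0614, 0.2899]
orientation: [179.9, 0.1, -0.0]
contact_force: [0.4, 0.4, 0.3]
opening: 0.0854
```

```bash
python3 -c "
from h import *
grab('wrist','w3')"
```

```text
(no output)
```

View pics/w2.png

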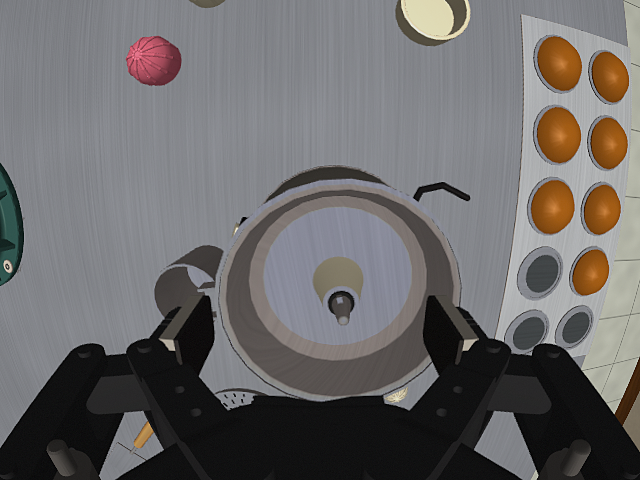

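View pics/w3.png

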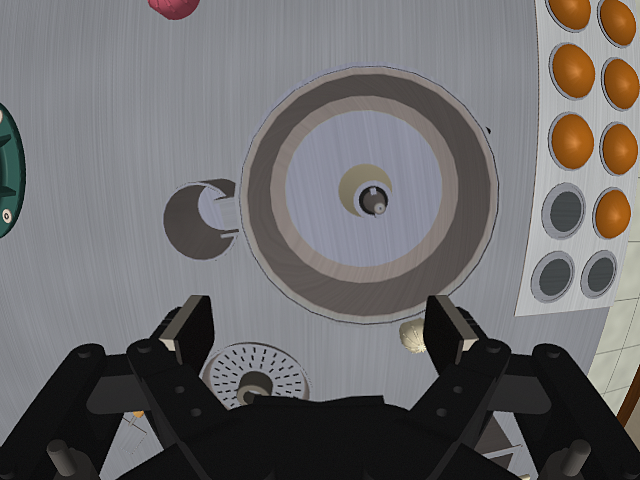

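```bash
python3 - <<'E'
import cv2,numpy as np
a=cv2.imread('pics/w2.png')[250:340,290:390];b=cv2.imread('pics/w3.png')[155:245,325:425]
f=lambda i:cv2.resize(i,(400,360),interpolation=cv2.INTER_CUBIC)
cv2.imwrite('pics/c4.png',np.clip(np.hstack([f(a),f(b)])*1.3,0,255))
E
```

```text
[ WARN:0@0.093] global loadsave.cpp:1063 imwrite_ Unsupported depth image for selected encoder is fallbacked to CV_8U.
```

View pics/c4.png

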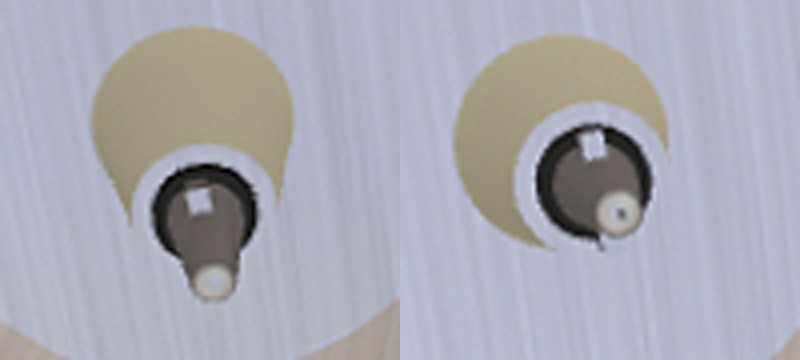

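```bash
python3 - <<'E'
from h import *
h=lambda x,y:None
w2=lambda x,y:('w2',(290+x/4-.4,250+y/4-.4)); w3=lambda x,y:('w3',(325+(x-400)/4-.4,155+y/4-.4))
print('col',tri(w2(206,215),w3(594,181)))
print('tip',tri(w2(213,282),w3(620,214)))
print('bar ends', tri(w2(200,200),w3(592,145)))
for a in [w2(206,215),w3(594,181)]: print(atz(*a,.161))
for a in [w2(213,282),w3(620,214)]: print(atz(*a,.192))
for a in (w3(592,145),w3(603,242),w2(200,200)): print('bar',atz(*a,.174))
J=[.5785,-.0405]
C=[([*J,.173],.0985,(0,0,255)),([*J,.161],.0144,(0,255,0)),([*J,.129],.02,(255,255,0)),([*J,.115],.008,(255,0,255))]
overlay('w3',C,'o3',(220,50,300,290),2); overlay('w2',C,'o2',(200,150,290,260),2)
E
```

```text
col (array([ 0.57852264, -0.03945154,  0.16307263]), [np.float64(0.1141094071714539), np.float64(0.11410940717129905)])
tip (array([ 0.57862141, -0.04001749,  0.18978866]), [np.float64(0.25095698921993115), np.float64(0.2509569892197687)])
bar ends (array([ 0.57655701, -0.03141561,  0.1731098 ]), [np.float64(0.17791208893675278), np.float64(0.17791208893661722)])
[ 0.57877741 -0.04049758  0.161     ]
[ 0.57872019 -0.03978586  0.161     ]
[ 0.57821071 -0.03872411  0.192     ]
[ 0.57849542 -0.03964983  0.192     ]
bar [ 0.57625172 -0.03123273  0.174     ]
bar [ 0.57870969 -0.04822071  0.174     ]
bar [ 0.57667086 -0.03105195  0.174     ]
```

View pics/o3.png

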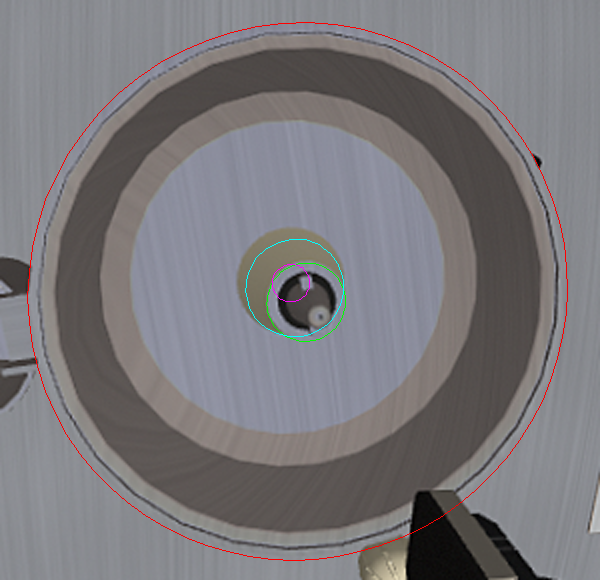

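View pics/o2.png

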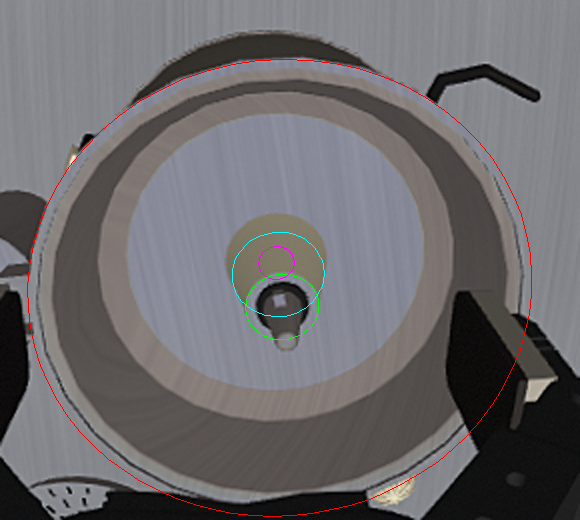

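>>> {"fn": "step_arm", "kwargs": {
  "motion": [
    [-1.2,3.4,0,0],
    [-1.2,3.4,0.5,0],
    [-1.2,3.4,1.0,0],
    [-1.3,3.4,1.5,0],
    [-1.3,3.4,1.5,0],
    [-1.3,3.4,1.5,0],
    [-1.3,3.4,1.0,0],
    [0,0,0,0]
  ]
}}

```text
time: 3.1
tcp_pos: [0.452, -0.2993, 0.2188]
orientation: [-180.0, 0.1, -0.0]
contact_force: [0.3, -0.2, 0.3]
opening: 0.0854
```

```bash
python3 -c "
from h import *
grab('wrist','w4')"
```

>>> {"fn": "step_arm", "kwargs": {
  "motion": [
    [0,1.5,1,0],
    [0,1.5,2,0],
    [0,0,2,0],
    [0,0,1,0],
    [0,0,0,0]
  ]
}}

```text
time: 3.65
tcp_pos: [0.4529, -0.3256, 0.1588]
orientation: [-179.9, 0.1, 0.2]
contact_force: [-0.6, -0.6, -0.3]
opening: 0.0854
```

```bash
python3 -c "
from h import *
grab('wrist','w5')"
```

```text
(no output)
```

View pics/w4.png

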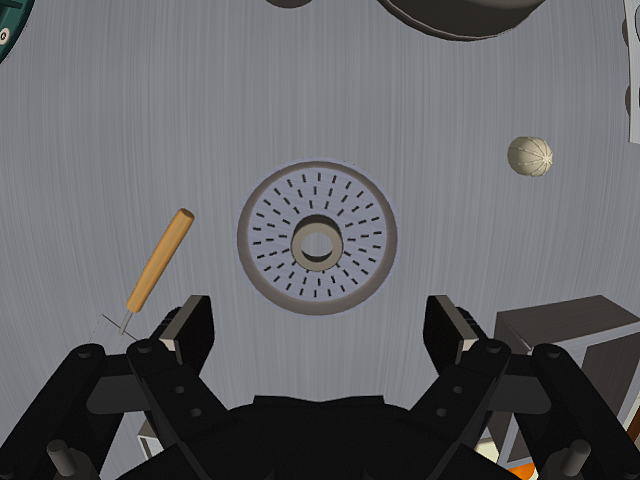

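View pics/w5.png

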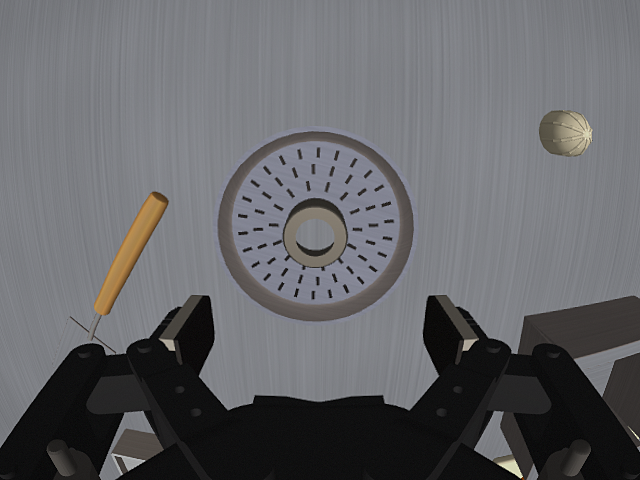

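```bash
python3 - <<'E'
from h import *
print(tri(('w4',(316.7,246.5)),('w5',(315.4,237))))
for f,p in (('w4',(316.7,246.5)),('w5',(315.4,237))): print(atz(f,p,.034))
H=[.451,-.3275]
C=[([*H,.0195],.0805,(0,0,255)),([*H,.034],.024,(0,255,0))]
overlay('w5',C,'o5',(200,110,240,230),2.5)
E
```

```text
(array([ 0.45011292, -0.33316598,  0.02351263]), [np.float64(0.13891553510084573), np.float64(0.13891553510078733)])
[ 0.45004258 -0.32994208  0.034     ]
[ 0.45034808 -0.33022986  0.034     ]
```

View pics/o5.png

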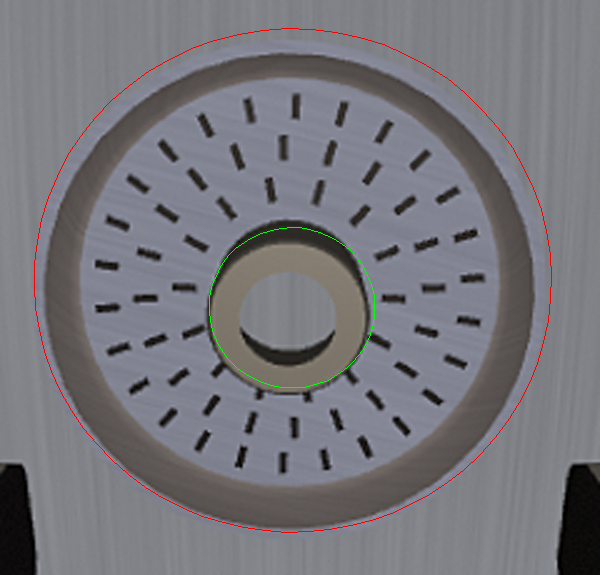

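>>> {"fn": "step_arm", "kwargs": {
  "motion": [
    [-0.1,0.2,2,0],
    [-0.1,0.2,3,0],
    [-0.1,0,3,0],
    [0,0,3,0],
    [0,0,2,0],
    [0,0,1.0,0],
    [0,0,0.2,0],
    [0,0,0,0]
  ]
}}

```text
time: 4.5
tcp_pos: [0.451, -0.3315, 0.0191]
orientation: [179.9, -0.1, 0.1]
contact_force: [0.6, 0.2, -0.0]
opening: 0.0855
```

```bash
python3 -c "
from h import *
grab('wrist','w6')"
```

```text
(no output)
```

View pics/w6.png

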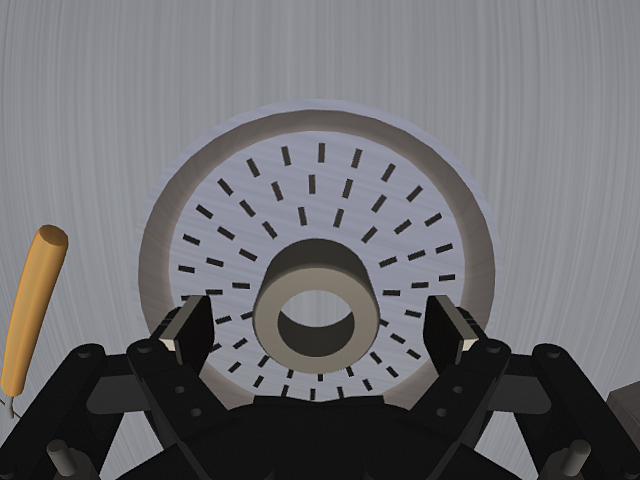

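>>> {"fn": "step_arm", "kwargs": {
  "motion": [
    [0,0,0.3,0],
    [0,0,0,0]
  ]
}}

```text
time: 4.75
tcp_pos: [0.4506, -0.3315, 0.016]
orientation: [179.9, -0.1, 0.1]
contact_force: [0.6, -0.1, -0.2]
opening: 0.0854
```

>>> {"fn": "step_arm", "kwargs": {
  "motion": [
    [0,0,0,0],
    [0,0,0,0],
    [0,0,0,0],
    [0,0,0,0],
    [0,0,0,0],
    [0,0,0,0],
    [0,0,0,0],
    [0,0,0,0]
  ],
  "jaw": -1
}}

```text
time: 5.55
tcp_pos: [0.4501, -0.3312, 0.016]
orientation: [180.0, 0.0, 0.1]
contact_force: [-1.8, 0.9, 7.6]
opening: 0.0464
```

>>> {"fn": "step_arm", "kwargs": {
  "motion": [
    [0,0,0,0],
    [0,0,0,0],
    [0,0,0,0]
  ]
}}

```text
time: 5.85
tcp_pos: [0.4501, -0.3312, 0.016]
orientation: [180.0, 0.0, 0.1]
contact_force: [-1.9, 0.7, 7.2]
opening: 0.0466
```

>>> {"fn": "step_arm", "kwargs": {
  "motion": [
    [0,0,0,0],
    [0,0,0,0],
    [0,0,0,0],
    [0,0,0,0],
    [0,0,-0.2,0],
    [0,0,-0.2,0]
  ],
  "jaw": 1
}}

```text
time: 6.45
tcp_pos: [0.4501, -0.331, 0.0194]
orientation: [-180.0, 0.0, 0.1]
contact_force: [-0.7, 0.2, 0.4]
opening: 0.0854
```

>>> {"fn": "step_arm", "kwargs": {
  "motion": [
    [0,0,0,0.142],
    [0,0,0,0.143],
    [0,0,0,0.143],
    [0,0,0,0.143],
    [0,0,0,0.143],
    [0,0,0,0.143],
    [0,0,0,0.143],
    [0,0,0,0.143]
  ]
}}

```text
time: 7.25
tcp_pos: [0.4503, -0.3312, 0.0195]
orientation: [180.0, -0.0, -65.7]
contact_force: [-0.0, -0.6, -0.2]
opening: 0.0855
```

>>> {"fn": "step_arm", "kwargs": {
  "motion": [
    [0,0,0,0.143],
    [0,0,0,0.143],
    [0,0,0,0.142],
    [0,0,0,0]
  ]
}}

```text
time: 7.65
tcp_pos: [0.4503, -0.3312, 0.0195]
orientation: [-180.0, -0.0, -90.0]
contact_force: [0.4, -0.3, 0.3]
opening: 0.0855
```

>>> {"fn": "step_arm", "kwargs": {
  "motion": [
    [0,0,0,0],
    [0,0,0,0],
    [0,0,0,0],
    [0,0,0,0],
    [0,0,0,0],
    [0,0,0,0],
    [0,0,0,0],
    [0,0,0,0]
  ],
  "jaw": -1
}}

```text
time: 8.45
tcp_pos: [0.4502, -0.3308, 0.0199]
orientation: [180.0, 0.0, -89.8]
contact_force: [-0.9, 1.9, 6.4]
opening: 0.0458
```

>>> {"fn": "step_arm", "kwargs": {
  "motion": [
    [0,0,-0.5,0],
    [0,0,-1,0],
    [0,0,-2,0],
    [0,0,-3,0],
    [0,0,-3,0],
    [0,0,0,0]
  ]
}}

```text
time: 9.05
tcp_pos: [0.4525, -0.3332, 0.1187]
orientation: [-179.7, -0.3, -89.9]
contact_force: [2.1, -1.0, -1.5]
opening: 0.0464
```

```bash
python3 -c "
from h import *
grab('wrist','w7')
grab('scene','s7')"
```

```text
(no output)
```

View pics/w7.png

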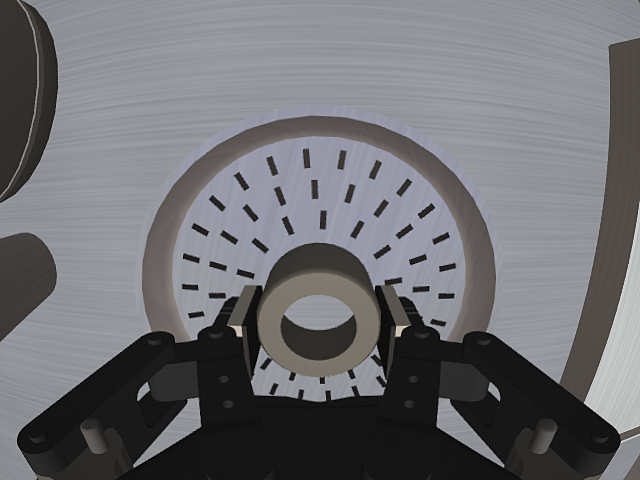

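View pics/s7.png

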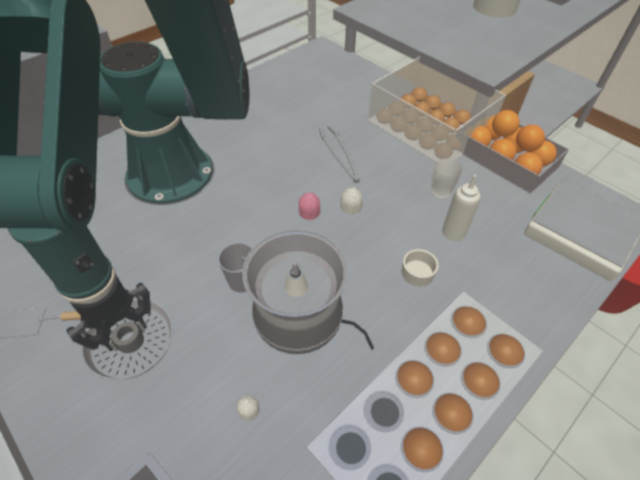

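>>> {"fn": "step_arm", "kwargs": {
  "motion": [
    [0,0,-3,0],
    [-2,-0.8,-3,0],
    [-4,-1.7,-3,0],
    [-4,-1.7,-3,0],
    [-4,-1.7,-0.6,0],
    [-4,-1.7,0,0],
    [-4,-1.7,0,0],
    [-4,-1.7,0,0]
  ]
}}

```text
time: 9.95
tcp_pos: [0.5573, -0.0732, 0.2354]
orientation: [179.8, 0.0, -89.9]
contact_force: [0.0, -0.3, -1.7]
opening: 0.0463
```

>>> {"fn": "step_arm", "kwargs": {
  "motion": [
    [-2,-1,0,0],
    [-1.3,-0.6,0,0],
    [0,0,0,0],
    [0,0,0,0]
  ]
}}

```text
time: 10.35
tcp_pos: [0.5731, -0.0426, 0.2361]
orientation: [179.9, -0.0, -89.9]
contact_force: [-0.4, 0.3, -1.3]
opening: 0.046
```

```bash
python3 -c "
from h import *
s,d=grab('wrist','w8');print(s['tcp_pos'],s['orientation'],s['contact_force'])
grab('top','t8')"
```

```text
[ 0.57311137 -0.04261559  0.23610959] [ 1.79872515e+02 -2.53909215e-02 -8.98786216e+01] [-0.36917081  0.29185104 -1.28855423]
```

View pics/w8.png

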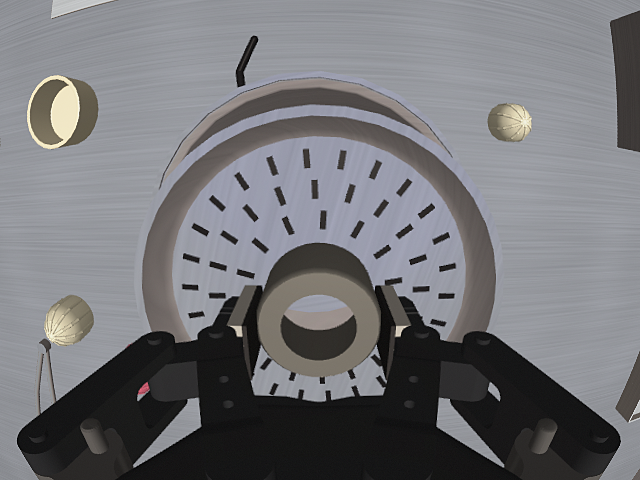

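>>> {"fn": "step_arm", "kwargs": {
  "motion": [
    [-0.3,-0.5,0,0],
    [0,0,1,0],
    [0,0,2,0],
    [0,0,2,0],
    [0,0,1,0],
    [0,0,1,0],
    [0,0,0,0],
    [0,0,0,0]
  ]
}}

```text
time: 11.25
tcp_pos: [0.5792, -0.0392, 0.1674]
orientation: [-180.0, -0.0, -89.9]
contact_force: [0.1, -0.0, -2.6]
opening: 0.0461
```

```bash
python3 -c "
from h import *
s,d=grab('wrist','w9')"
```

```text
(no output)
```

View pics/w9.png

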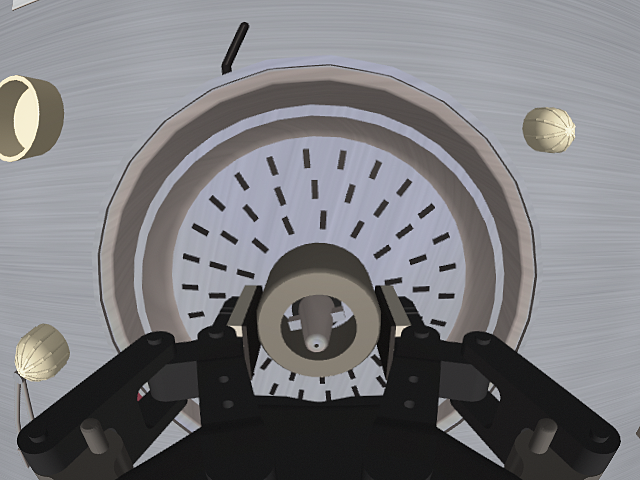

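```bash
python3 - <<'E'
from h import *
im=cv2.imread('pics/w9.png')[230:390,240:400]
cv2.imwrite('pics/c9.png',cv2.resize(im,(640,640),interpolation=cv2.INTER_CUBIC))
E
```

```text
(no output)
```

View pics/c9.png

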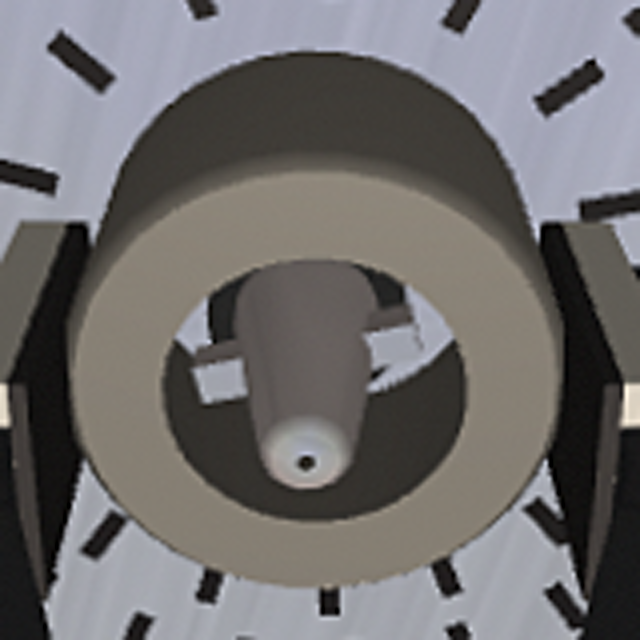

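```bash
python3 - <<'E'
from h import *
p=lambda x,y:(240+x/4-.4,230+y/4-.4)
print('hub',atz('w9',p(315,385),.182),'tip',atz('w9',p(305,455),.1915))
print('hub',atz('w9',p(315,385),.180),'tip',atz('w9',p(305,455),.190))
l=atz('w9',p(222,383),.174);q=atz('w9',p(393,350),.174);print(l,q,np.degrees(np.arctan2(*(l-q)[[1,0]])))
H=atz('w9',p(315,385),.182)
overlay('w9',[([H[0],H[1],.182],.024,(0,255,0)),([H[0],H[1],.182],.0144,(0,0,255))],'o9',(240,230,160,160),4)
E
```

```text
hub [ 0.58086268 -0.04052295  0.182     ] tip [ 0.57918797 -0.03965692  0.1915    ]
hub [ 0.57973879 -0.04052589  0.18      ] tip [ 0.5782495  -0.03964752  0.19      ]
[ 0.57653268 -0.03145679  0.174     ] [ 0.5802449  -0.04806106  0.174     ] 102.60240911121215
```

View pics/o9.png

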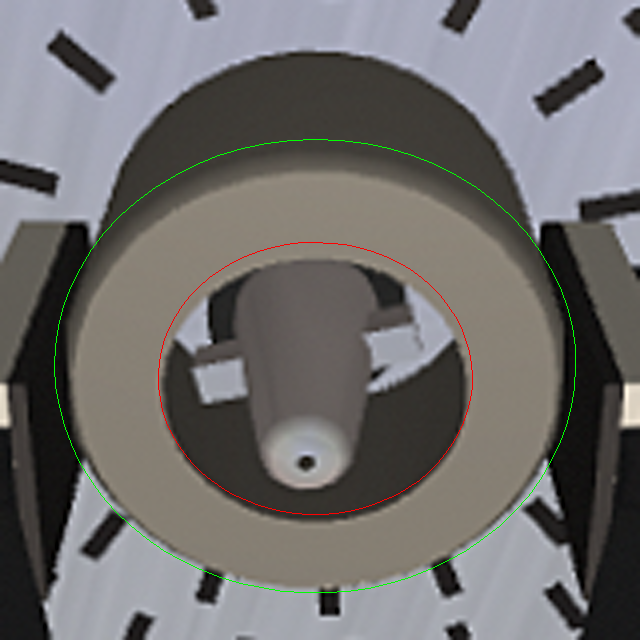

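>>> {"fn": "step_arm", "kwargs": {
  "motion": [
    [-0.05,0.08,0.3,0],
    [0,0,0.4,0],
    [0,0,0.4,0],
    [0,0,0,0],
    [0,0,0,0]
  ]
}}

```text
time: 11.8
tcp_pos: [0.578, -0.0386, 0.1559]
orientation: [180.0, -0.0, -89.9]
contact_force: [0.5, 0.4, -2.8]
opening: 0.0462
```

>>> {"fn": "step_arm", "kwargs": {
  "motion": [
    [0,0,0.2,0],
    [0,0,0.2,0],
    [0,0,0.1,0],
    [0,0,0,0],
    [0,0,0,0]
  ]
}}

```text
time: 12.3
tcp_pos: [0.5784, -0.0385, 0.1511]
orientation: [-180.0, 0.0, -89.9]
contact_force: [1.8, 0.6, -2.1]
opening: 0.0461
```

>>> {"fn": "step_arm", "kwargs": {
  "motion": [
    [0,-0.03,0.1,0],
    [0,0,0,0],
    [0,0,0,0]
  ]
}}

```text
time: 12.6
tcp_pos: [0.5786, -0.0385, 0.1504]
orientation: [-180.0, 0.0, -89.9]
contact_force: [0.6, 2.1, 0.5]
opening: 0.0464
```

>>> {"fn": "step_arm", "kwargs": {
  "motion": [
    [0,-0.02,0.1,0],
    [0,0,0,0],
    [0,0,0,0]
  ]
}}

```text
time: 12.9
tcp_pos: [0.5787, -0.0385, 0.1502]
orientation: [-180.0, 0.0, -89.9]
contact_force: [-2.0, 3.0, 7.5]
opening: 0.0464
```

>>> {"fn": "step_arm", "kwargs": {
  "motion": [
    [-0.04,0.03,0,0],
    [0,0,0,0],
    [0,0,0,0]
  ]
}}

```text
time: 13.2
tcp_pos: [0.5787, -0.0384, 0.1502]
orientation: [-179.9, -0.0, -89.9]
contact_force: [-1.0, 0.9, 6.7]
opening: 0.0466
```

>>> {"fn": "step_arm", "kwargs": {
  "motion": [
    [-0.03,0,0.05,0],
    [0,0,0,0],
    [0,0,0,0]
  ]
}}

```text
time: 13.5
tcp_pos: [0.5788, -0.0384, 0.1502]
orientation: [-179.9, -0.1, -89.9]
contact_force: [-1.2, 0.2, 11.5]
opening: 0.0465
```

>>> {"fn": "step_arm", "kwargs": {
  "motion": [
    [0,0,0,0.06],
    [0,0,0,0.06],
    [0,0,0,-0.06],
    [0,0,0,-0.06],
    [0,0,0,0],
    [0,0,0,0]
  ]
}}

```text
time: 14.1
tcp_pos: [0.5787, -0.0384, 0.1499]
orientation: [-179.9, -0.1, -89.9]
contact_force: [-1.3, 1.2, 7.9]
opening: 0.0465
```

>>> {"fn": "step_arm", "kwargs": {
  "motion": [
    [0,0,-0.05,0],
    [0,0,0,0],
    [0,0,0,0],
    [0,0,0,0],
    [0,0,0,0],
    [0,0,0,0]
  ],
  "jaw": 1
}}

```text
time: 14.7
tcp_pos: [0.5782, -0.0379, 0.149]
orientation: [180.0, -0.0, -89.9]
contact_force: [0.4, 0.3, 1.4]
opening: 0.0855
```

>>> {"fn": "step_arm", "kwargs": {
  "motion": [
    [0,0,-1,0],
    [0,0,-2,0],
    [0,0,-4,0],
    [0,0,-4,0],
    [0,0,-1,0],
    [0,0,0,0]
  ]
}}

```text
time: 15.3
tcp_pos: [0.5797, -0.0381, 0.2719]
orientation: [-179.7, -0.1, -89.9]
contact_force: [0.2, -0.1, -0.5]
opening: 0.0853
```

```bash
python3 -c "
from h import *
s,d=grab('wrist','w10')
grab('scene','s10')
im=cv2.imread('pics/s10.png')[200:360,200:390]; cv2.imwrite('pics/c10.png',cv2.resize(im,None,fx=4,fy=3.7,interpolation=cv2.INTER_CUBIC))"
```

View pics/w10.png

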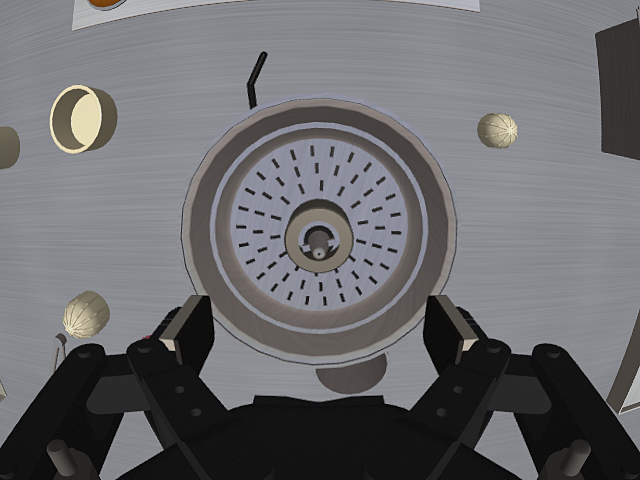

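View pics/c10.png

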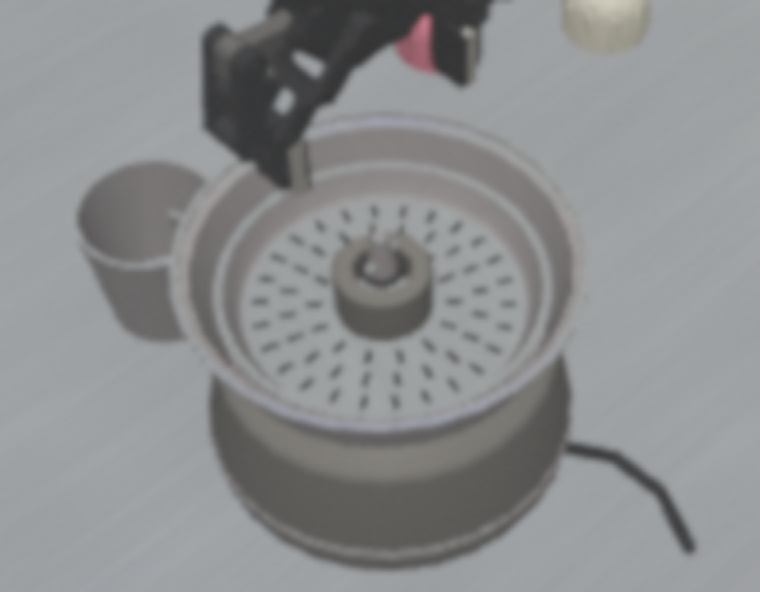

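```bash
python3 - <<'E'
from h import *
J=[.579,-.0393]
overlay('w10',[([*J,.163],.0144,(0,0,255)),([*J,.161],.0144,(0,255,0)),([*J,.163],.0228,(255,0,255)),([*J,.1485],.0805,(255,0,0)),([*J,.173],.0975,(0,255,255))],'o10',(180,90,280,280),2.1)
im=cv2.imread('pics/w10.png')[190:285,270:365]; cv2.imwrite('pics/c11.png',cv2.resize(im,(590,590),interpolation=cv2.INTER_CUBIC))
E
```

```text
(no output)
```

View pics/o10.png

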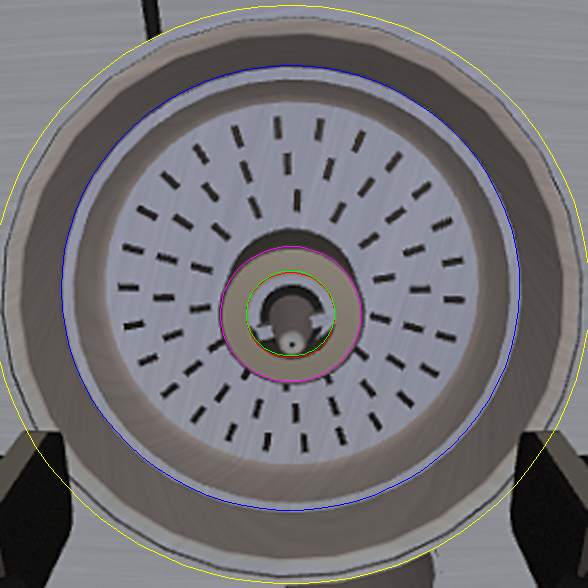

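View pics/c11.png

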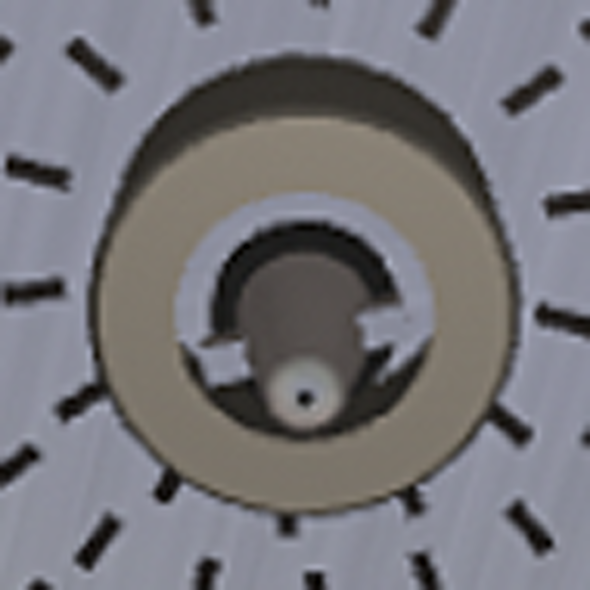

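>>> {"fn": "step_arm", "kwargs": {
  "motion": [
    [0.08,0,2,0],
    [0,0,3,0],
    [0,0,2,0],
    [0,0,1,0],
    [0,0,0,0],
    [0,0,0,0],
    [0,0,0,0],
    [0,0,0,0]
  ],
  "jaw": -0.2
}}

```text
time: 16.2
tcp_pos: [0.579, -0.0389, 0.1902]
orientation: [-179.9, -0.0, -89.9]
contact_force: [-0.3, -0.8, -0.3]
opening: 0.0341
```

```bash
python3 -c "
from h import *
s,d=grab('wrist','w12')"
```

```text
(no output)
```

View pics/w12.png

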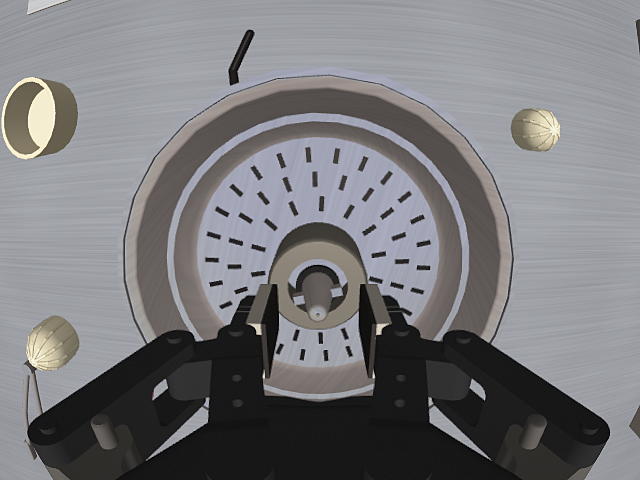

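>>> {"fn": "step_arm", "kwargs": {
  "motion": [
    [0,0,0.7,0],
    [0,0,0.5,0],
    [0,0,0.3,0],
    [0,0,0,0]
  ]
}}

```text
time: 16.65
tcp_pos: [0.5777, -0.0386, 0.1733]
orientation: [179.9, 0.0, -89.9]
contact_force: [0.5, -0.1, -0.4]
opening: 0.0342
```

>>> {"fn": "step_arm", "kwargs": {
  "motion": [
    [0,0,0.2,0],
    [0,0,0,0]
  ]
}}

```text
time: 16.85
tcp_pos: [0.5782, -0.0387, 0.1719]
orientation: [180.0, -0.0, -89.9]
contact_force: [-0.0, -0.2, -0.4]
opening: 0.0338
```

>>> {"fn": "step_arm", "kwargs": {
  "motion": [
    [0,0,0.2,0],
    [0,0,0,0]
  ]
}}

```text
time: 17.05
tcp_pos: [0.5786, -0.0388, 0.1712]
orientation: [-180.0, -0.0, -89.9]
contact_force: [-2.6, 0.3, 7.4]
opening: 0.0341
```

>>> {"fn": "step_arm", "kwargs": {
  "motion": [
    [0,0,0.05,0],
    [0,0,0,0],
    [0,0,0,0],
    [0,0,0,0]
  ]
}}

```text
time: 17.45
tcp_pos: [0.5786, -0.0388, 0.1711]
orientation: [-179.9, -0.0, -89.9]
contact_force: [-3.1, 0.4, 10.5]
opening: 0.0341
```

>>> {"fn": "step_arm", "kwargs": {
  "motion": [
    [0,0,-1,0],
    [0,0,-3,0],
    [0,0,-4,0],
    [-2,1,-1,0],
    [-4,2,0,0],
    [-4,2,0,0],
    [-4,2,0,0],
    [-4,2,0,0]
  ],
  "jaw": 1
}}

```text
time: 18.25
tcp_pos: [0.4872, 0.1424, 0.2602]
orientation: [-179.9, 0.0, -89.9]
contact_force: [-0.6, 1.7, 0.5]
opening: 0.0855
```

>>> {"fn": "step_arm", "kwargs": {
  "motion": [
    [-4,2,0,0],
    [-4,2,0,0],
    [-3,1.5,1,0],
    [-2,0,2,0],
    [0,0,2,0],
    [0,0,1,0],
    [0,0,0,0]
  ]
}}

```text
time: 18.95
tcp_pos: [0.4318, 0.2704, 0.1985]
orientation: [179.8, -0.1, -89.9]
contact_force: [-0.5, 0.2, 0.2]
opening: 0.0852
```

```bash
python3 -c "
from h import *
s,d=grab('wrist','w13')"
```

```text
(no output)
```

View pics/w13.png

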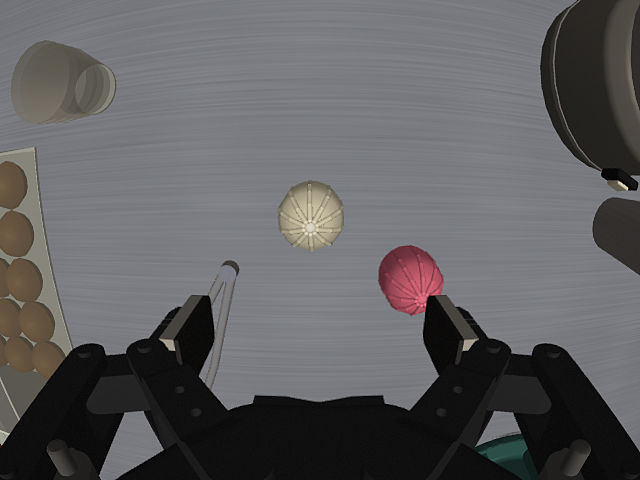

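```bash
python3 - <<'E'
from h import *
im=cv2.imread('pics/w1.png')[185:265,240:320]
im2=cv2.imread('pics/w13.png')[170:260,265:355]
cv2.imwrite('pics/c13.png',np.hstack([cv2.resize(im,(400,400),interpolation=cv2.INTER_CUBIC),cv2.resize(im2,(400,400),interpolation=cv2.INTER_CUBIC)]))
print(tri(('w13',(311,228)),('w1',(278,235))))
print('tongs',atz('w13',(230,265),.005),'pink',atz('w13',(422,300),.064))
print('sil',atz('w13',(311,216),.03),atz('w1',(280,225),.03))
E
```

```text
(array([0.43348197, 0.27498426, 0.06436501]), [np.float64(1.4813909659848072), np.float64(1.481390965984765)])
tongs [0.3804446  0.35313695 0.005     ] pink [0.37144049 0.18376471 0.064     ]
sil [0.43359517 0.27494355 0.03      ] [0.43329663 0.27684474 0.03      ]
```

View pics/c13.png

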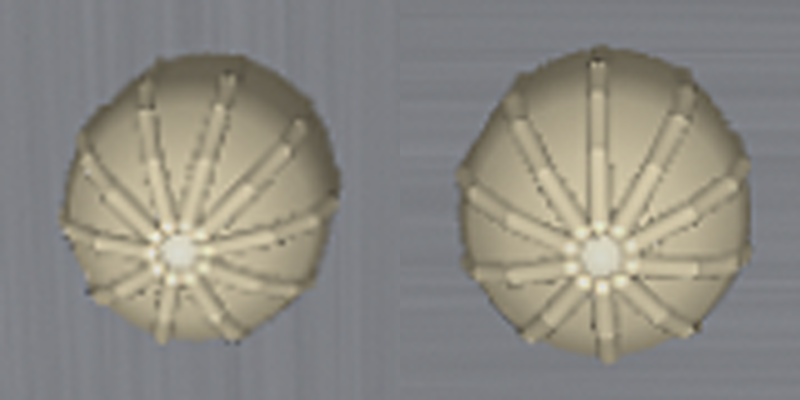

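```bash
python3 - <<'E'
from h import *
print(tri(('w13',(309.6,227.4)),('w1',(275.3,235.1))), atz('w13',(309.6,227.4),.064),atz('w1',(275.3,235.1),.064))
E
```

```text
(array([0.43222788, 0.27538692, 0.06337003]), [np.float64(0.08263714044023093), np.float64(0.08263714044036057)]) [0.43246698 0.27540573 0.064     ] [0.43222893 0.27552226 0.064     ]
```

>>> {"fn": "step_arm", "kwargs": {
  "motion": [
    [-0.5,-0.1,2,0],
    [0,0,4,0],
    [0,0,4,0],
    [0,0,4,0],
    [0,0,2.5,0],
    [0,0,1.5,0],
    [0,0,0.5,0],
    [0,0,0,0]
  ]
}}

```text
time: 19.8
tcp_pos: [0.4345, 0.2759, 0.0149]
orientation: [-180.0, 0.0, -90.0]
contact_force: [0.3, -0.1, -1.2]
opening: 0.0854
```

```bash
python3 -c "
from h import *
s,d=grab('wrist','w14');print(s['tcp_pos'])"
```

```text
[0.43452215 0.27588539 0.014887  ]
```

View pics/w14.png

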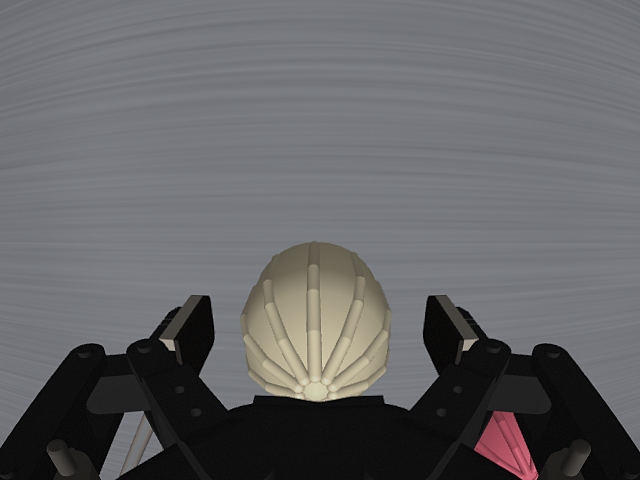

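>>> {"fn": "step_arm", "kwargs": {
  "motion": [
    [0,0.2,0.2,0],
    [0,0,0,0]
  ]
}}

```text
time: 20.05
tcp_pos: [0.432, 0.2762, 0.0134]
orientation: [-179.9, 0.0, -89.9]
contact_force: [0.5, 0.9, -0.8]
opening: 0.0854
```

>>> {"fn": "step_arm", "kwargs": {
  "motion": [
    [0,0,0,0],
    [0,0,0,0],
    [0,0,0,0],
    [0,0,0,0],
    [0,0,0,0],
    [0,0,0,0],
    [0,0,0,0]
  ],
  "jaw": -1
}}

```text
time: 20.75
tcp_pos: [0.4319, 0.2762, 0.0135]
orientation: [-180.0, 0.0, -89.9]
contact_force: [-2.0, -0.2, 10.9]
opening: 0.0534
```

>>> {"fn": "step_arm", "kwargs": {
  "motion": [
    [0,0,0,0],
    [0,0,0,0],
    [0,0,0,0],
    [0,0,0,0],
    [0,0,-0.1,0]
  ],
  "jaw": 1
}}

```text
time: 21.25
tcp_pos: [0.4316, 0.2759, 0.0134]
orientation: [180.0, -0.0, -89.9]
contact_force: [-0.8, -0.5, 0.2]
opening: 0.0851
```

>>> {"fn": "step_arm", "kwargs": {
  "motion": [
    [0,0,0,-0.142],
    [0,0,0,-0.143],
    [0,0,0,-0.143],
    [0,0,0,-0.143],
    [0,0,0,-0.143],
    [0,0,0,-0.143],
    [0,0,0,-0.143],
    [0,0,0,-0.143]
  ]
}}

```text
time: 22.05
tcp_pos: [0.4317, 0.276, 0.0136]
orientation: [180.0, 0.0, -24.1]
contact_force: [0.0, -0.7, 0.5]
opening: 0.0853
```

>>> {"fn": "step_arm", "kwargs": {
  "motion": [
    [0,0,0,-0.143],
    [0,0,0,-0.143],
    [0,0,0,-0.142],
    [0,0,0,0]
  ]
}}

```text
time: 22.45
tcp_pos: [0.4317, 0.276, 0.0136]
orientation: [180.0, 0.0, 0.2]
contact_force: [-0.0, -0.3, 0.2]
opening: 0.0853
```

>>> {"fn": "step_arm", "kwargs": {
  "motion": [
    [0,0,0,0],
    [0,0,0,0],
    [0,0,0,0],
    [0,0,0,0],
    [0,0,0,0],
    [0,0,0,0],
    [0,0,0,0],
    [0,0,0,0]
  ],
  "jaw": -1
}}

```text
time: 23.25
tcp_pos: [0.4318, 0.276, 0.0141]
orientation: [-180.0, -0.0, -0.0]
contact_force: [-0.8, -1.0, 6.9]
opening: 0.0534
```

>>> {"fn": "step_arm", "kwargs": {
  "motion": [
    [0,0,-0.5,0],
    [0,0,-2,0],
    [0,0,-3,0],
    [0,0,-4,0],
    [0.5,1,-4,0],
    [1,2,-4,0],
    [2,4,-3,0],
    [2,4,-1.5,0]
  ]
}}

```text
time: 24.05
tcp_pos: [0.4867, 0.1688, 0.2346]
orientation: [-179.9, -0.2, 0.2]
contact_force: [1.3, 0.7, -1.1]
opening: 0.0533
```

```bash
python3 -c "
from h import *
s,d=grab('wrist','w15');print(s['tcp_pos'])"
```

```text
[0.48673856 0.16875524 0.23462566]
```

View pics/w15.png

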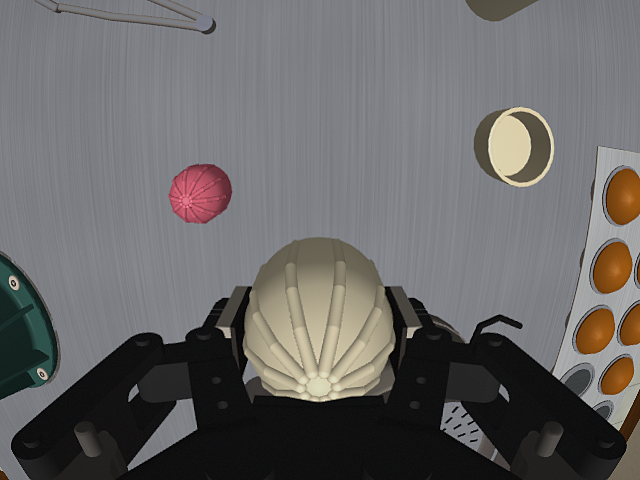

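>>> {"fn": "step_arm", "kwargs": {
  "motion": [
    [1.6,3.7,0,0],
    [1.6,3.7,0,0],
    [1.6,3.7,0,0],
    [1.6,3.7,0,0],
    [1.5,3.5,0,0],
    [1.2,2.0,0,0],
    [0.2,0.5,0,0],
    [0,0,0,0]
  ]
}}

```text
time: 24.9
tcp_pos: [0.5785, -0.0391, 0.231]
orientation: [-180.0, 0.1, -0.0]
contact_force: [-0.6, 0.3, -1.2]
opening: 0.0531
```

>>> {"fn": "step_arm", "kwargs": {
  "motion": [
    [0,0,0,0],
    [0,0,0,0]
  ]
}}

```text
time: 25.1
tcp_pos: [0.5781, -0.0374, 0.2313]
orientation: [-180.0, 0.1, 0.2]
contact_force: [0.1, -0.4, -1.2]
opening: 0.0534
```

>>> {"fn": "step_arm", "kwargs": {
  "motion": [
    [0,0,0.5,0],
    [0,0,0,0],
    [0,0,0,0]
  ]
}}

```text
time: 25.4
tcp_pos: [0.5785, -0.0383, 0.2262]
orientation: [-180.0, 0.0, 0.1]
contact_force: [-1.1, 0.8, -0.6]
opening: 0.0535
```

```bash
python3 -c "
from h import *
s,d=grab('scene','s16');print(s['tcp_pos'])
s,d=grab('top','t16');print(s['tcp_pos'])
a=cv2.imread('pics/s16.png')[190:340,210:380];b=cv2.imread('pics/t16.png')[130:280,290:460]
cv2.imwrite('pics/c16.png',np.hstack([cv2.resize(i,(400,353),interpolation=cv2.INTER_CUBIC) for i in (a,b)]))"
```

```text
[ 0.57852823 -0.03828163  0.22622715]
[ 0.57873751 -0.03845284  0.22639036]
```

View pics/c16.png

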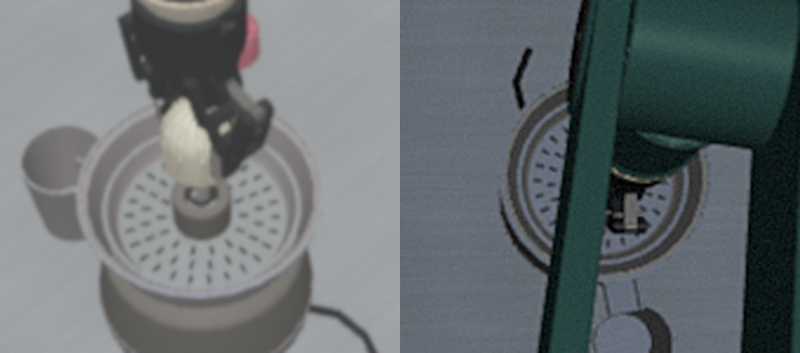

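>>> {"fn": "step_arm", "kwargs": {
  "motion": [
    [0,0,0.8,0],
    [0,0,0.8,0],
    [0,0,0.8,0],
    [0,0,0.6,0],
    [0,0,0,0],
    [0,0,0,0]
  ]
}}

```text
time: 26.1
tcp_pos: [0.5788, -0.0388, 0.1962]
orientation: [-180.0, 0.0, 0.1]
contact_force: [-0.3, -0.4, -0.7]
opening: 0.0533
```

>>> {"fn": "step_arm", "kwargs": {
  "motion": [
    [0,0,0.3,0],
    [0,0,0.2,0],
    [0,0,0,0],
    [0,0,0,0]
  ]
}}

```text
time: 26.5
tcp_pos: [0.5789, -0.0388, 0.1915]
orientation: [180.0, -0.0, 0.1]
contact_force: [-0.2, 0.0, -0.2]
opening: 0.0536
```

>>> {"fn": "step_arm", "kwargs": {
  "motion": [
    [0,0,0.2,0],
    [0,0,0,0],
    [0,0,0,0]
  ]
}}

```text
time: 26.8
tcp_pos: [0.5789, -0.0388, 0.1894]
orientation: [180.0, 0.0, 0.1]
contact_force: [-0.6, 0.1, -0.9]
opening: 0.0529
```

>>> {"fn": "step_arm", "kwargs": {
  "motion": [
    [0,0,0.2,0],
    [0,0,0,0],
    [0,0,0,0]
  ]
}}

```text
time: 27.1
tcp_pos: [0.5788, -0.0389, 0.1874]
orientation: [180.0, 0.0, 0.1]
contact_force: [0.5, -1.2, -2.1]
opening: 0.0533
```

>>> {"fn": "step_arm", "kwargs": {
  "motion": [
    [0,0,0.1,0],
    [0,0,0,0],
    [0,0,0,0]
  ]
}}

```text
time: 27.4
tcp_pos: [0.5788, -0.0388, 0.1864]
orientation: [180.0, 0.0, 0.1]
contact_force: [-1.3, -0.5, -0.7]
opening: 0.0531
```

>>> {"fn": "step_arm", "kwargs": {
  "motion": [
    [0,0,0.1,0],
    [0,0,0,0],
    [0,0,0,0]
  ]
}}

```text
time: 27.7
tcp_pos: [0.5788, -0.0389, 0.1855]
orientation: [180.0, 0.0, 0.1]
contact_force: [-0.9, -0.2, 1.1]
opening: 0.0532
```

>>> {"fn": "step_arm", "kwargs": {
  "motion": [
    [0,0,0.05,0],
    [0,0,0,0],
    [0,0,0,0]
  ]
}}

```text
time: 28.0
tcp_pos: [0.5789, -0.0388, 0.1851]
orientation: [180.0, 0.0, 0.1]
contact_force: [-1.8, -0.4, 2.2]
opening: 0.0531
```

>>> {"fn": "step_arm", "kwargs": {
  "motion": [
    [0,0,0.1,0],
    [0,0,0,0],
    [0,0,0,0]
  ]
}}

```text
time: 28.3
tcp_pos: [0.5789, -0.0389, 0.184]
orientation: [180.0, 0.0, 0.1]
contact_force: [-2.3, -0.9, 2.0]
opening: 0.0536
```

```bash
python3 -c "
from h import *
s,d=grab('scene','s17');print(s['tcp_pos'],s['contact_force'],s['torque'])
a=cv2.imread('pics/s17.png')[200:320,230:360]
cv2.imwrite('pics/c17.png',cv2.resize(a,None,fx=5,fy=5,interpolation=cv2.INTER_CUBIC))"
```

```text
[ 0.57886846 -0.03885519  0.18395236] [-2.27202385 -0.94800007  1.97692361] [-0.11755349  0.37321784 -0.03830314]
```

View pics/c17.png

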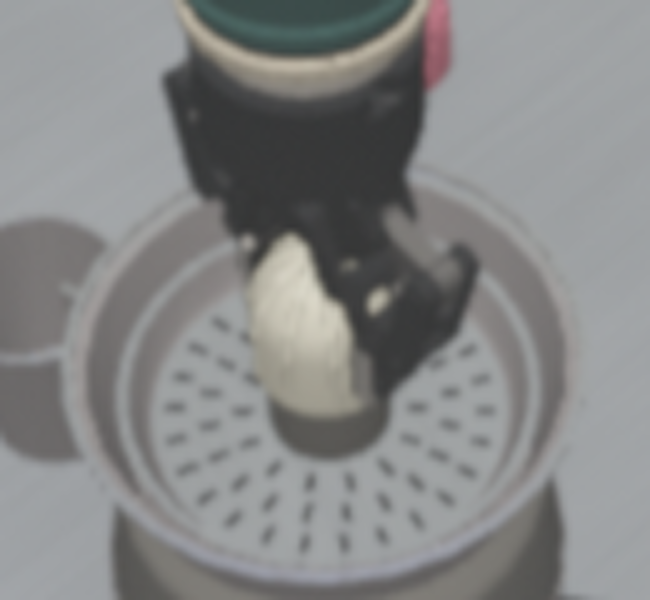

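```bash
python3 -c "
from h import *
for z in (.1,.166,.17,.234):
  print(z,(proj('s17',[.5787,-.039,z])-[230,200])*5)
im=cv2.imread('pics/s17.png')
J=[.5787,-.039]
overlay('s17',[([*J,.166],.0275,(0,0,255)),([*J,.170],.0275,(0,255,255)),([*J,.197],.0275,(0,255,0)),([*J,.163],.024,(255,0,0))],'o17',(230,200,130,120),6)"
```

```text
0.1 [327.04926816 451.59856981]
0.166 [321.00520684 356.74072687]
0.17 [320.61499418 350.6165781 ]
0.234 [313.95066026 246.02393641]
```

View pics/o17.png

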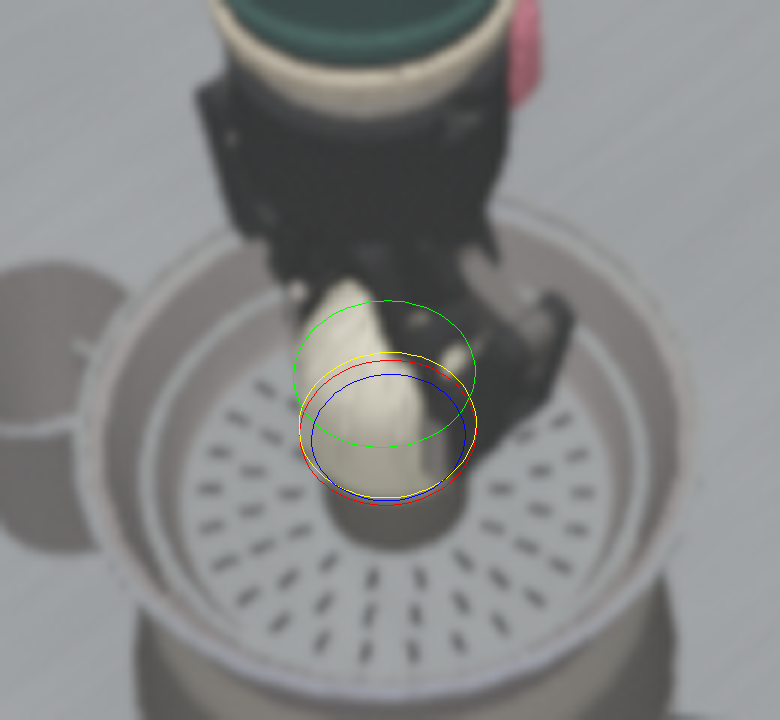

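>>> {"fn": "step_arm", "kwargs": {
  "motion": [
    [0,0,0.1,0],
    [0,0,0,0],
    [0,0,0,0]
  ]
}}

```text
time: 28.65
tcp_pos: [0.5789, -0.0389, 0.1829]
orientation: [180.0, 0.0, 0.1]
contact_force: [-2.2, -0.5, 2.6]
opening: 0.0533
```

>>> {"fn": "step_arm", "kwargs": {
  "motion": [
    [-0.03,0,0.1,0],
    [0,0,0,0],
    [0,0,0,0]
  ]
}}

```text
time: 28.95
tcp_pos: [0.5788, -0.0388, 0.182]
orientation: [180.0, -0.0, 0.1]
contact_force: [-2.2, -1.4, 2.0]
opening: 0.0532
```

```bash
python3 -c "
from h import *
s=r.get_state();print(s['tcp_pos'],s['orientation'],s['contact_force'],s['torque'])"
```

```text
[ 0.57882365 -0.03884437  0.18196142] [ 1.79992396e+02 -2.10843894e-02  1.14710435e-01] [-2.23468101 -1.43227918  2.04918776] [-0.13500391  0.17915713 -0.09663946]
```

>>> {"fn": "step_arm", "kwargs": {
  "motion": [
    [-0.03,0,0.1,0],
    [0,0,0,0],
    [0,0,0,0]
  ]
}}

```text
time: 29.25
tcp_pos: [0.5787, -0.0388, 0.1811]
orientation: [180.0, -0.0, 0.1]
contact_force: [0.2, -1.1, 2.5]
opening: 0.0534
```

>>> {"fn": "step_arm", "kwargs": {
  "motion": [
    [0,0,0.1,0],
    [0,0,0,0],
    [0,0,0,0]
  ]
}}

```text
time: 29.55
tcp_pos: [0.5787, -0.0387, 0.1801]
orientation: [-180.0, -0.0, 0.1]
contact_force: [0.3, 0.5, 4.0]
opening: 0.053
```

>>> {"fn": "step_arm", "kwargs": {
  "motion": [
    [0,0,0.05,0],
    [0,0,0,0],
    [0,0,0,0]
  ]
}}

```text
time: 29.85
tcp_pos: [0.5787, -0.0387, 0.1798]
orientation: [-180.0, -0.0, 0.1]
contact_force: [-1.9, 1.3, 6.4]
opening: 0.0533
```

>>> {"fn": "step_arm", "kwargs": {
  "motion": [
    [0,0,0.05,0],
    [0,0,0,0],
    [0,0,0,0]
  ]
}}

```text
time: 30.15
tcp_pos: [0.5787, -0.0387, 0.1796]
orientation: [-180.0, -0.1, 0.1]
contact_force: [-0.3, 0.2, 7.5]
opening: 0.0533
```

>>> {"fn": "step_arm", "kwargs": {
  "motion": [
    [0,0,-0.05,0.04],
    [0,0,0,0.04],
    [0,0,0,0],
    [0,0,0,0]
  ]
}}

```text
time: 30.55
tcp_pos: [0.5786, -0.0386, 0.1795]
orientation: [-180.0, -0.0, -4.4]
contact_force: [0.9, 0.2, 2.2]
opening: 0.0537
```

```bash
python3 -c "
from h import *
s=r.get_state();print(s['tcp_pos'],s['orientation'],s['contact_force'],s['torque'])"
```

```text
[ 0.5785929  -0.03863935  0.17949353] [-1.79987113e+02 -2.69583488e-02 -4.40466567e+00] [0.94736769 0.15644798 2.22284346] [ 0.17310705 -0.13149557 -0.04140732]
```

>>> {"fn": "step_arm", "kwargs": {
  "motion": [
    [0,0,0,-0.08],
    [0,0,0,-0.08],
    [0,0,0,0],
    [0,0,0,0]
  ]
}}

```text
time: 30.95
tcp_pos: [0.5786, -0.0387, 0.1794]
orientation: [-180.0, -0.0, 4.6]
contact_force: [1.6, 1.1, 0.8]
opening: 0.0535
```

```bash
python3 -c "
from h import *
s=r.get_state();print(s['tcp_pos'],s['orientation'],s['contact_force'],s['torque'])"
```

```text
[ 0.5785842  -0.03867414  0.17944149] [-1.79987289e+02 -2.85817060e-02  4.58367810e+00] [1.57293257 1.11888163 0.8303788 ] [ 0.29002416 -0.31281857 -0.27663681]
```

>>> {"fn": "step_arm", "kwargs": {
  "motion": [
    [0,0,0,0.08],
    [0,0,0,0.08],
    [0,0,0,0.05],
    [0,0,0,0],
    [0,0,0,0]
  ]
}}

```text
time: 31.45
tcp_pos: [0.5785, -0.0387, 0.1794]
orientation: [-180.0, -0.0, -7.3]
contact_force: [2.6, 2.4, 0.4]
opening: 0.0531
```

```bash
python3 -c "
from h import *
s=r.get_state();print(s['tcp_pos'],s['orientation'],s['contact_force'],s['torque'])"
```

```text
[ 0.57854956 -0.03868899  0.17936611] [-1.79991919e+02 -1.82540313e-02 -7.28589019e+00] [2.56485247 2.3756764  0.42682911] [ 0.33179078 -0.45790399  0.01163784]
```

>>> {"fn": "step_arm", "kwargs": {
  "motion": [
    [0,0,0,0.05],
    [0,0,0,0],
    [0,0,0,0]
  ]
}}

```text
time: 31.75
tcp_pos: [0.5785, -0.0387, 0.1794]
orientation: [-180.0, -0.0, -10.1]
contact_force: [3.7, 2.5, 0.4]
opening: 0.0534
```

```bash
python3 -c "
from h import *
s=r.get_state();print(s['tcp_pos'],s['orientation'],s['contact_force'],s['torque'])"
```

```text
[ 0.578525   -0.03869796  0.17941392] [-1.79992373e+02 -1.84774941e-02 -1.01080036e+01] [3.68045186 2.52304023 0.38306106] [ 0.35939706 -0.50894655  0.01608315]
```

>>> {"fn": "step_arm", "kwargs": {
  "motion": [
    [0,0,0,0.05],
    [0,0,0,0.03],
    [0,0,0,0],
    [0,0,0,0]
  ]
}}

```text
time: 32.15
tcp_pos: [0.5785, -0.0387, 0.1794]
orientation: [-180.0, -0.0, -14.7]
contact_force: [4.1, 2.6, -0.5]
opening: 0.0532
```

```bash
python3 -c "
from h import *
s=r.get_state();print(s['tcp_pos'],s['orientation'],s['contact_force'],s['torque'])"
```

```text
[ 0.57849573 -0.03871183  0.17942048] [-1.79992391e+02 -1.56708961e-02 -1.46904133e+01] [ 4.09413428  2.59632718 -0.53681535] [ 0.43245183 -0.57472939  0.18048631]
```

>>> {"fn": "step_arm", "kwargs": {
  "motion": [
    [0,0,0,-0.08],
    [0,0,0,-0.08],
    [0.03,-0.02,0,0],
    [0,0,0.05,0],
    [0,0,0,0],
    [0,0,0,0]
  ]
}}

```text
time: 32.75
tcp_pos: [0.5786, -0.0387, 0.1794]
orientation: [180.0, -0.0, -5.7]
contact_force: [0.2, 3.1, 5.6]
opening: 0.0533
```

>>> {"fn": "step_arm", "kwargs": {
  "motion": [
    [0,0,0.05,0],
    [0,0,0,0],
    [0,0,0,0]
  ]
}}

```text
time: 33.05
tcp_pos: [0.5786, -0.0387, 0.1792]
orientation: [180.0, -0.0, -5.7]
contact_force: [-0.7, 2.4, 7.3]
opening: 0.0535
```

```bash
python3 -c "
from h import *
s=r.get_state();print(s['tcp_pos'],s['orientation'],s['contact_force'],s['torque'])"
```

```text
[ 0.57859125 -0.03869724  0.17924999] [ 1.79984546e+02 -1.69515081e-02 -5.66339310e+00] [-0.68822622  2.44413146  7.32680335] [ 0.39445534 -0.0078425   0.00316376]
```

>>> {"fn": "step_arm", "kwargs": {
  "motion": [
    [0,0,-0.1,0],
    [0,0,0,0],
    [0,0,0,0],
    [0,0,0,0],
    [0,0,0,0],
    [0,0,0,0]
  ],
  "jaw": 1
}}

```text
time: 33.65
tcp_pos: [0.5785, -0.0387, 0.1793]
orientation: [180.0, 0.0, -5.6]
contact_force: [0.6, 0.3, -0.1]
opening: 0.0853
```

>>> {"fn": "step_arm", "kwargs": {
  "motion": [
    [0,0,-1,0],
    [0,0,-2,0],
    [0,0,-4,0],
    [0,0,-4,0],
    [0,0,-1,0],
    [0,0,0,0],
    [0,0,0,0]
  ]
}}

```text
time: 34.35
tcp_pos: [0.578, -0.0385, 0.2987]
orientation: [180.0, 0.1, -5.6]
contact_force: [0.3, 0.0, -0.8]
opening: 0.0855
```

```bash
python3 -c "
from h import *
s,d=grab('wrist','w20');print(s['tcp_pos'],s['orientation'])
s,d=grab('scene','s20')
a=cv2.imread('pics/s20.png')[200:320,230:360]
cv2.imwrite('pics/c20.png',cv2.resize(a,None,fx=5,fy=5,interpolation=cv2.INTER_CUBIC))"
```

```text
[ 0.5779813  -0.03851818  0.29873468] [ 1.79998764e+02  6.97553968e-02 -5.61473599e+00]
```

View pics/w20.png

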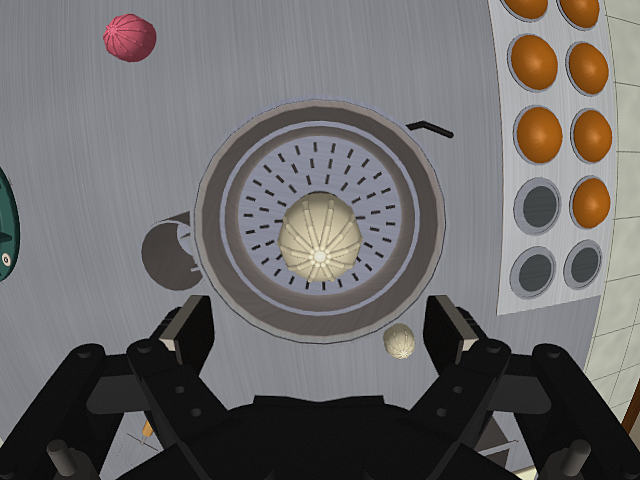

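View pics/c20.png

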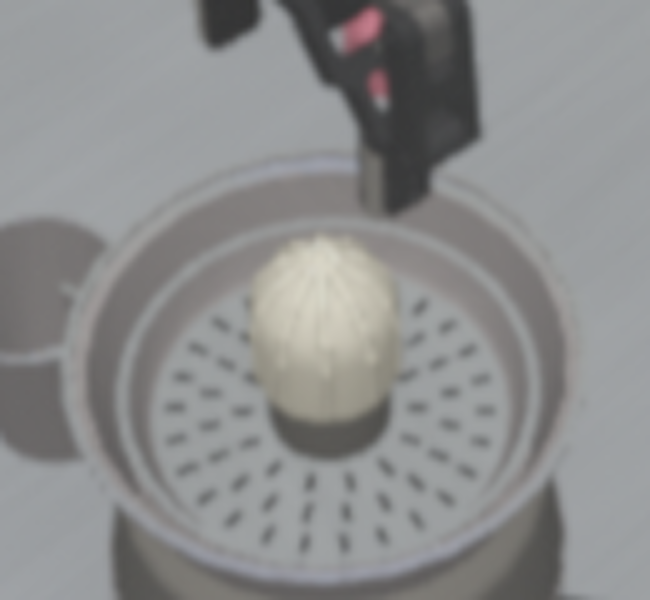

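>>> {"fn": "step_arm", "kwargs": {
  "motion": [
    [-2,-3,0,0],
    [-2,-3,0,0],
    [-2,-3,0,0],
    [0,0,0,0],
    [0,0,0,0],
    [0,0,0,0]
  ]
}}

```text
time: 35.05
tcp_pos: [0.5279, 0.0562, 0.2987]
orientation: [180.0, 0.1, -5.6]
contact_force: [0.3, 0.0, 0.2]
opening: 0.0855
```

```bash
python3 -c "
from h import *
s,d=grab('wrist','w21');print(s['tcp_pos'],s['orientation'],s['qd'])
a=cv2.imread('pics/w21.png')[250:400,300:500];b=cv2.imread('pics/w20.png')[180:290,265:375]
cv2.imwrite('pics/c21.png',np.hstack([cv2.resize(a,None,fx=2,fy=2),cv2.resize(b,(400,400),interpolation=cv2.INTER_CUBIC)[:300]]))"
```

```text
[0.52792271 0.05617486 0.29872638] [ 1.79959134e+02  5.37323093e-02 -5.62486632e+00] [-0.67166864 -0.02365443 -0.55477603  0.03395511  0.09966481  0.09646548]
```

View pics/w21.png

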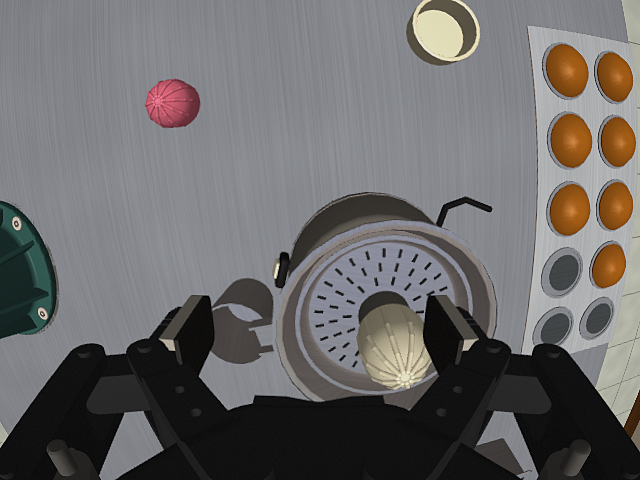

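```bash
python3 -c "
from h import *
a=cv2.imread('pics/w21.png')[300:400,350:450];b=cv2.imread('pics/w20.png')[180:290,265:375]
cv2.imwrite('pics/c21.png',np.hstack([cv2.resize(i,(400,400),interpolation=cv2.INTER_CUBIC) for i in (a,b)]))
for z in (.230,.238): print(z,[proj(f,[.5787,-.039,z]) for f in ('w20','w21','s20')])"
```

```text
0.23 [array([319.83334941, 255.8014964 ]), array([405.64698631, 377.94295681]), array([292.87837228, 250.5896637 ])]
0.238 [array([319.87740684, 260.39215445]), array([407.97318846, 384.9556913 ]), array([292.70118913, 247.80888258])]
```

View pics/c21.png

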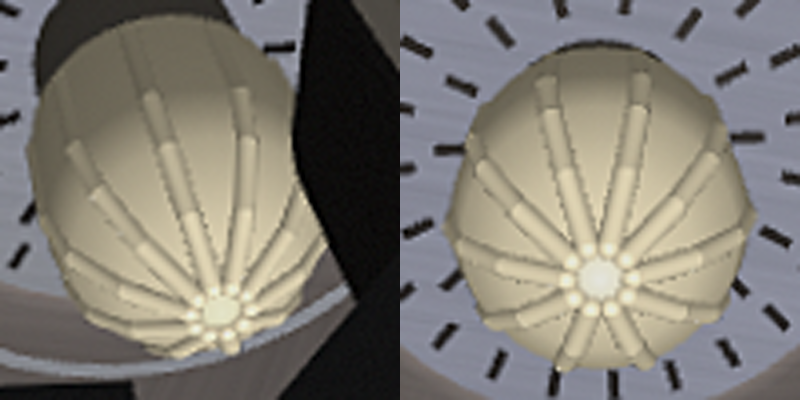

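```bash
python3 -c "
from h import *
print(tri(('w21',(404.6,377.6)),('w20',(319.6,256.1))))
print(r.finish_job())"
```

```text
(array([ 0.57839347, -0.03976536,  0.22840874]), [np.float64(0.12203759667252746), np.float64(0.12203759667248064)])
the job is handed in; nothing more can be done
None
```

The juicer is back together: the strainer is seated over the column and the larger white reamer is home on the spindle. I handed the job in at about 35 s.

- **Strainer:** I lifted it by the hub, lowered it onto the column and released it. I then pressed on the hub top with the fingertips at about 10 N, and it stopped hard with the top at about 163 mm, the stated seated height. While it was still gripped, my reading was about 1 mm higher than expected. The press on the hub did not show that offset.
- **Reamer:** It went down past the bar with only 2 to 4 N of resistance, because the slots happened to line up, so no search turn was needed. It stopped firmly at the home height at about 7 N. Turning it gave resistance on both sides, at about +5° and −15°, so the bar is in the slots. That is wider than the stated play, which I put down to some give in the grip. I left it centred in that range.
- **Last look:** Two wrist views put the reamer's tip on the axis at 228 mm. Fully home is 230 mm and standing on the bar would be 238 mm. It looks upright, with the gripper clear of it.
- **Forces and the rest of the table:** No reading of the push went above about 12 N. In the last pictures, nothing else in view had visibly moved. I did not do a separate before-and-after check of every item.
- **Disagreement:** Rims looked 3 to 5% smaller in the wrist camera than the stated diameters. I relied on centres and contact, not on those sizes.

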